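# Seat the bearing retainer and hold the snap ring open at the axle groove

### The job

Lower the retainer plate over the axle stub and its two locating pins until it lies flush on the carrier block, and let go of it. Then take the snap ring pliers by their handles, squeeze them fully to spread the snap ring on their tips, slide the open ring down over the axle stub and finish holding it there: level with the groove, spread and centred, not leaning on the stub or the retainer. Lower things rather than drop them, never push the ring over the stub while it is closed, and leave the other parts lying around alone.

Things in the scene. Friction and masses are not known exactly. Their poses are not given: they have to be found in the camera images.
- hub: Fixed grey carrier block, 136 (x) x 84 (y) x 24 mm, origin under its centre on the bench, with a bright steel axle stub standing in its middle and two steel locating pins. The stub is 40 mm in diameter, its top end 98 mm above the bench; its top 6 mm taper to 32 mm diameter.
- hub_seat (a point): Point on the stub's axis, on the block's flat top face (24 mm above the bench), where the retainer must lie; z up. x runs along the block's long side, through the two locating pins, which stand 45 mm either side of the stub: 10 mm in diameter, 9 mm high, chamfered tips.
- shaft_groove (a point): Centre of the groove round the axle stub (axes as hub_seat): 49.5 mm above the block's top face, 24.5 mm below the stub's top end. The groove is 9 mm high and 37 mm in diameter. A seated retainer's collar ends 9.5 mm below this point.
- retainer: Loose steel bearing retainer, 0.25 to 0.42 kg: flat plate 116 (x) x 66 (y) x 10 mm with an upright round collar on top (52 mm outside diameter, 30 mm high) round a 44 mm through bore. It starts lying on the bench, collar up; it is gripped by the collar. Origin at the middle of its underside.
- retainer_centre (a point): Point on the retainer's bore axis, half-way up: 20 mm above its underside, 20 mm below the collar's top; z up. x runs through its two 12.5 mm pin holes, 45 mm either side of the middle. Half a turn makes no difference.
- pliers: Loose snap ring pliers, 0.19 kg, lying level on the rest; origin under the pivot, x forwards to the jaws and ring, y to the left handle, z up. Squeezing the handles spreads jaws and ring; a spring (about 8 N on each handle at full squeeze) opens the handles and closes the ring again when let go. A grip of 30 to 40 N holds them at the stop.
- plier_grip (a point): Where to grip the pliers: midway between their black handles, at half height, 70 mm behind the pivot; axes as pliers. The sleeves reach from 28 mm ahead to 30 mm behind this point and are 18 mm high. Over their outer faces here they are 65 mm apart when open (splayed backwards), 40 mm and parallel when fully squeezed. The weight is centred some 56 mm ahead.
- clip_centre (a point): Centre of the opening of the FULLY SPREAD dark steel C-shaped snap ring on the jaws' pins (it cannot come off), at its mid-thickness: 134.8 mm ahead of plier_grip, 5 mm below it; axes as pliers. With this point on the axis the spread ring clears the 40 mm stub by 3 mm. Closed, its bore is 38 mm and does not pass. The ring is 4 mm thick; the jaws reach 9 mm above this point.
- plier_left (a joint): Squeeze of the pliers (angle of the left handle, rad; the right one mirrors it): 0 = handles open, ring closed; 0.18 = handles squeezed to the stop, ring fully spread.
- rest: Fixed wooden rest block, 46 x 50 x 40 mm, under the pliers' pivot; origin under its centre.
- race: Bystander: loose steel bearing race, a ring 76 mm across and 18 mm high. Leave alone.
- socket: Bystander: loose wrench socket, 30 mm across, 64 mm high, standing. Leave alone.
- pinion: Bystander: loose dark bevel pinion standing on its head, 68 mm across, 70 mm high. Leave alone.
Things that resemble listed ones, but are neither listed nor needed, are in the scene too. Leave any turquoise look-alike of the pliers alone.

How it is judged:
By the outcome, as a careful person would: the job done as asked, in the order asked, and still so for the second after the job is handed in, while the arm keeps its last pose, push and grip.
It also fails if it takes over 64 s, if anything falls off the work surface, if the arm or the gripper's body presses on something with over 40 N, if the wrist force passes 120 N, or if a joint passes its speed limit or range.

### The arm

A 7-joint arm with a two-finger parallel gripper is mounted at the origin on the work surface. World frame = base frame: x ahead of the robot, y to its left, z up, the work surface at z = 0. Lengths are in m, angles in rad, forces in N, time in s.
With the tool pointing down it reaches from about 0.4 to 0.85 m from the base axis. Payload 4.5 kg.
Tool frame: the origin (TCP) lies on the front face of the gripper's body, between the roots of the fingers; the fingertips stand 64 mm ahead of it and the grasp point (between the pads) lies 45 mm ahead of it; z points along the fingers, x is the direction in which the jaws open and shut, and the axes are right-handed (so a half turn about z gives the same grasp; the last joint's range is limited). The gripper opens to 88 mm and grips with 3 to 60 N. Pads are 18 mm wide; open, the fingers measure 123 mm over their backs; the gripper's body (75 mm by 187 mm) begins 45 mm behind the grasp point.
Start: joints at [1.341, 0.689, -0.195, 1.565, 0.157, 0.902, -0.215], TCP at [0.163, -0.603, 0.303] pointing down, gripper open.
Joint ranges: [-3.01, 3.01], [-0.46, 2.08], [-1.47, 1.51], [0.13, 2.56], [-1, 4.14], [0.04, 2.09], [-2.66, 2.66]. Speed limits (rad/s): [2.57, 2.57, 3.14, 3.14, 3.14, 3.14, 3.14].

### API

Orientations are given as a unit quaternion [w, x, y, z].
In Python, from station import state, imaging, order gives the robot as it stands.
- The arm moves only by the shell command python3 -m crank 'ROWS' [FORCE]. ROWS is JSON, a list of rows, each a list of 5 numbers: the finger opening in m, from 0 to 0.0881, then the shift along the tool's x, y, z in m, then the turn about the tool's z in degrees. A call has 1 to 8 rows; each row is the pose to reach, as a shift and turn from the pose commanded when the call began, along the tool's axes at that moment; what a row does not reach only later rows make up. A row lasts 1/10 s, in which the tool goes at most 50 mm and 8.59 degrees, less where a joint would pass 70% of its speed; a pose out of reach is approached as far as the arm can. A call with a gripper value outside its range is refused whole. The fingers move at their own pace and stop on an object; FORCE is the grip in N (left out, the last holds). Time passes only in rows, so rows that repeat a pose let the fingers close. It gives the time, the measured TCP pose, the force and the opening at its end, in the units of the state.
- state(): the state, without advancing time (a new reading comes with each control period).
- imaging.snapshot(name): name is "scene" or "top" or "wrist"; returns a dict with "image" (420x560x3 uint8, red, green, blue), "K" (3x3 intrinsics, pixels), "T" (4x4, takes a point from camera to world coordinates); the wrist camera has in their place "mount" (4x4, takes a point from camera to tool coordinates, whose origin is the TCP and whose axes are the tool frame's). Camera axes: x right, y up, looking along -z (the intrinsics and any distortion apply to the point x, -y, -z); pixel columns grow to the right and rows downward; lengths in m; the calibration is good to about 2 mm. A picture is of the moment at which its call begins: read the wrist's pose just before it. There is no depth.
- order.finish_job(): hands the job in, once; it reports no verdict.
The state is a dict: "time_s": time; "joints": joint angles; "qvel": joint speeds; "joint_efforts": joint torques, N m; "eef_pos": TCP position; "ee_rot": TCP orientation; "contact_force": force on the tool from outside, world axes, zero at the start; "torque": the same for the moment, N m; "opening": opening from 0.0 (shut) to 1.0 (fully open).
Only numpy, scipy, OpenCV 4.12 (cv2) and the standard library are available. Lean on these libraries where they do the work, as an engineer would, in place of code of your own. Each camera call takes 0.05 s, during which the arm holds its last target.

## Working session

There is one attempt and no reset: what is moved stays moved. The work goes in short steps, Python scripts to look and compute and a shell command to move; the robot and the scene stay as the last step left them, time stands still between calls to the robot, and variables do not carry over. Pictures are saved under pics/ and viewed, and the job is handed in when it is done.

```bash
ls; mkdir -p pics
python3 - <<'E'
from station import state, imaging
import cv2
s=state(); print(s)
for n in ["scene","top","wrist"]:
    d=imaging.snapshot(n); cv2.imwrite(f"pics/{n}0.png",cv2.cvtColor(d["image"],cv2.COLOR_RGB2BGR))
    print(n,d["K"],d.get("T"),d.get("mount"),[k for k in d])
E
```

```text
pics
{'time_s': 0.0, 'joints': array([ 1.34082288,  0.68995576, -0.19452139,  1.56631743,  0.15728708,
        0.9024675 , -0.21513167]), 'qvel': array([ 0.00115958,  0.00015426, -0.00114324, -0.00054575, -0.00061933,
        0.00025076,  0.00060553]), 'joint_efforts': array([-4.52951062e-04, -5.27564120e+01, -1.26726441e+00, -1.53428417e+01,
       -5.27399895e-02,  6.49827954e-03,  1.85803915e-04]), 'eef_pos': array([ 0.16279245, -0.60291302,  0.3019348 ]), 'ee_rot': array([-4.89456326e-04,  7.93967848e-01, -6.07959113e-01, -7.30119113e-04]), 'contact_force': array([ 0.470952  ,  0.77554452, -0.90203319]), 'torque': array([-0.0719218 , -0.0277693 ,  0.01014921]), 'opening': 1.0008070081240716}
scene [[540.2530665    0.         277.5091035 ]
 [  0.         540.2530665  203.65210445]
 [  0.           0.           1.        ]] [[ 0.8580416  -0.32928947  0.39412315  1.07740969]
 [ 0.51330185  0.57510978 -0.63700075 -0.80074155]
 [-0.01690644  0.74887728  0.66249301  0.91699479]
 [ 0.          0.          0.          1.        ]] None ['image', 'K', 'T']
top [[483.16107863   0.         274.28458423]
 [  0.         483.16107863 213.54465212]
 [  0.           0.           1.        ]] [[-0.00587866  0.98313617 -0.18278051  0.34167767]
 [-0.9998879  -0.00326201  0.01461316  0.02067466]
 [ 0.0137705   0.18284593  0.98304514  1.53145783]
 [ 0.          0.          0.          1.        ]] None ['image', 'K', 'T']
wrist [[307.82359191   0.         277.67859194]
 [  0.         307.82359191 214.52151864]
 [  0.           0.           1.        ]] None [[ 9.99999776e-01 -5.60553795e-04 -3.65737979e-04 -1.90449613e-03]
 [-6.35297510e-04 -9.66926532e-01 -2.55054264e-01 -6.41386357e-02]
 [-2.10670120e-04  2.55054439e-01 -9.66926672e-01 -8.13211415e-02]
 [ 0.00000000e+00  0.00000000e+00  0.00000000e+00  1.00000000e+00]] ['image', 'K', 'mount']
```

View pics/scene0.png

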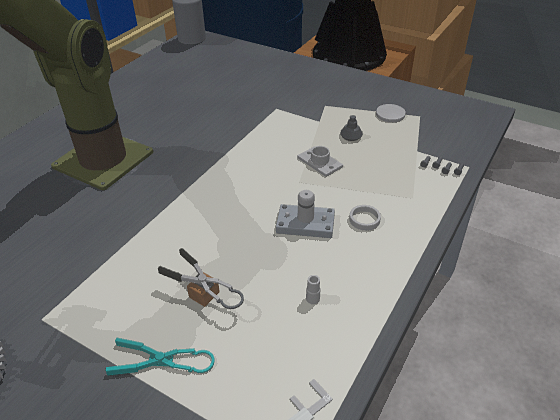

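View pics/top0.png

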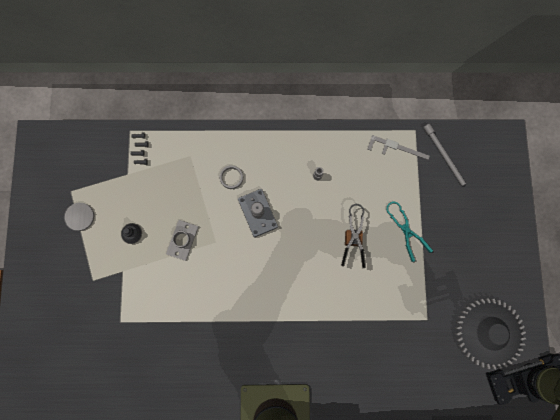

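View pics/wrist0.png

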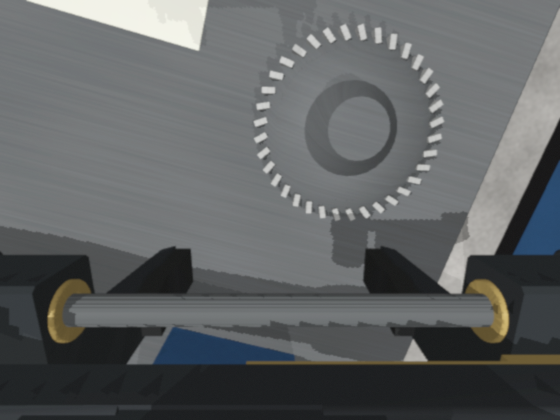

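The scene view shows the robot at the left, the retainer at (320,160), hub at (306,215) and pliers on the rest at (205,285). In the top view these are at (182,239), (258,211) and (356,235).

```bash
cat > h.py <<'E'
import numpy as np, cv2
from station import state, imaging
from scipy.spatial.transform import Rotation as R
def tool(s=None):
    s=s or state(); q=s["ee_rot"]; T=np.eye(4); T[:3,:3]=R.from_quat([q[1],q[2],q[3],q[0]]).as_matrix(); T[:3,3]=s["eef_pos"]; return T
def snap(n,f=None):
    s=state(); d=imaging.snapshot(n)
    if n=="wrist": d["T"]=tool(s)@d["mount"]
    if f:
        cv2.imwrite(f"pics/{f}.png",cv2.cvtColor(d["image"],cv2.COLOR_RGB2BGR))
        np.savez(f"pics/{f}.npz",**{k:d[k] for k in("image","K","T")})
    return d
def load(f): return dict(np.load(f"pics/{f}.npz"))
def ray(d,u,v):
    c=np.linalg.inv(d["K"])@[u,v,1]; return d["T"][:3,3], d["T"][:3,:3]@[c[0],-c[1],-c[2]]
def plane(d,u,v,z):
    o,r=ray(d,u,v); return o+r*(z-o[2])/r[2]
def proj(d,p):
    c=d["T"][:3,:3].T@(np.asarray(p)-d["T"][:3,3]); c=c*[1,-1,-1]; x=d["K"]@c; return x[:2]/x[2]
def crop(f,x0,y0,x1,y1,k,out):
    im=cv2.imread(f"pics/{f}.png")[y0:y1,x0:x1]; cv2.imwrite(f"pics/{out}.png",cv2.resize(im,None,fx=k,fy=k,interpolation=cv2.INTER_CUBIC))
E
python3 - <<'E'
from h import *
a=snap("top","t1"); b=snap("scene","s1")
crop("t1",150,160,290,275,5.5,"t1a"); crop("t1",320,180,450,280,6,"t1b"); crop("s1",250,130,350,250,5,"s1a"); crop("s1",140,235,260,335,6,"s1b")
for n,u,v,z in[("ret",182,239,.04),("hub",258,208,.098),("pliers",354,240,.05)]: print(n,plane(a,u,v,z))
for n,u,v,z in[("ret",320,150,.04),("hub",306,194,.098),("pliers",205,283,.05)]: print(n,plane(b,u,v,z))
E
```

```text
ret [0.53963812 0.28521618 0.04      ]
hub [0.62541693 0.04849908 0.098     ]
pliers [ 0.53303696 -0.24757574  0.05      ]
ret [0.54277946 0.29203573 0.04      ]
hub [0.63042314 0.04892115 0.098     ]
pliers [ 0.55857186 -0.25632754  0.05      ]
```

View pics/t1a.png

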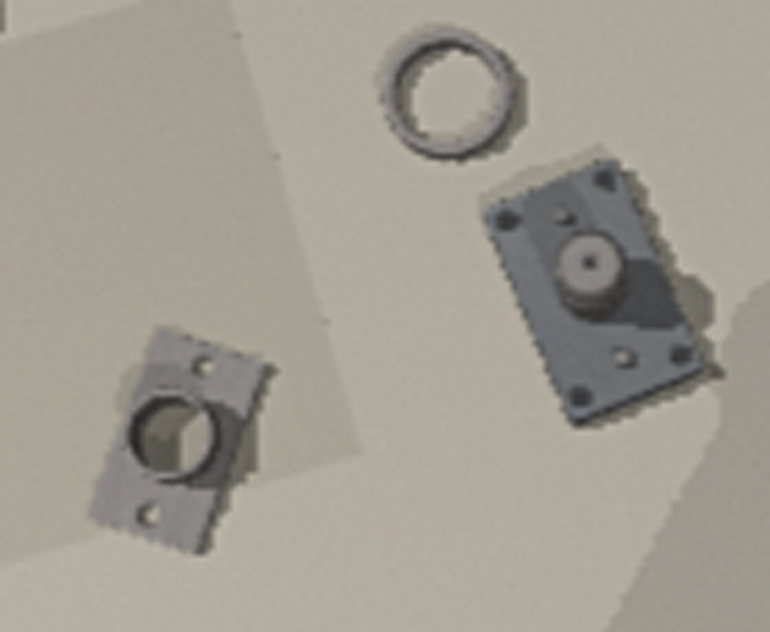

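View pics/t1b.png

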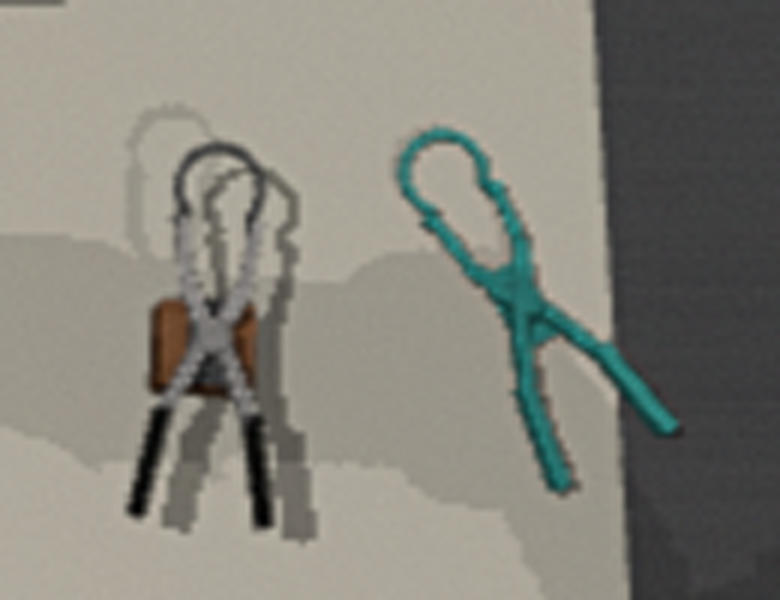

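View pics/s1b.png

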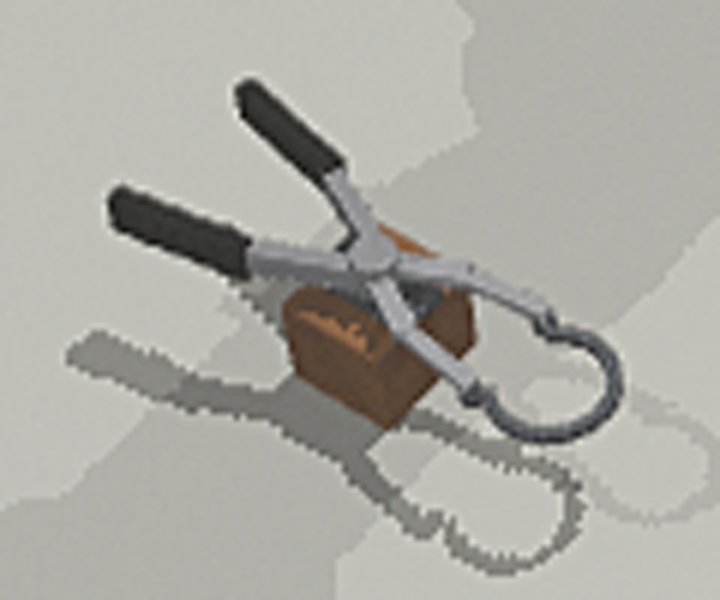

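```bash
python3 -m crank '[[0.088,-0.25,-0.42,0,15],[0.088,-0.25,-0.42,0,15],[0.088,-0.25,-0.42,0,15],[0.088,-0.25,-0.42,0,15],[0.088,-0.25,-0.42,0,15],[0.088,-0.25,-0.42,0,15],[0.088,-0.25,-0.42,0,15],[0.088,-0.25,-0.42,0,15]]'
```

```text
time_s: 1.05
eef_pos: [0.4426, -0.3146, 0.3028]
ee_rot: [0.0, 0.708, -0.706, 0.0]
contact_force: [0.5, -0.4, -1.0]
opening: 0.995
```

```bash
python3 -m crank '[[0.088,-0.04,-0.03,0,0],[0.088,-0.06,-0.05,0,0],[0.088,-0.06,-0.05,0,0],[0.088,-0.06,-0.05,0,0]]'
python3 - <<'E'
from h import *
snap("wrist","w1")
E
```

```text
time_s: 1.45
eef_pos: [0.4914, -0.2559, 0.3026]
ee_rot: [0.0, 0.708, -0.706, -0.0]
contact_force: [-0.8, 0.2, 0.2]
opening: 0.997
```

View pics/w1.png

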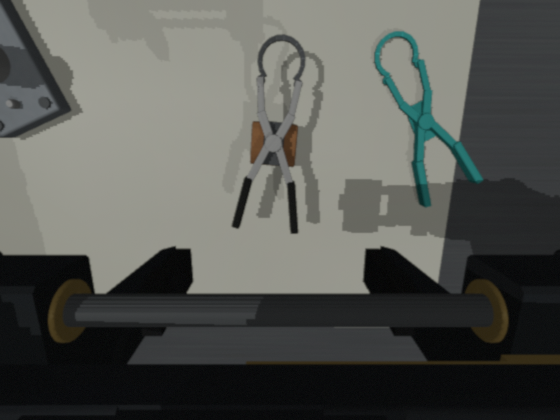

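```bash
python3 -m crank '[[0.088,-0.31,-0.06,0,0],[0.088,-0.31,-0.06,0,0],[0.088,-0.31,-0.06,0,0],[0.088,-0.31,-0.06,0,0],[0.088,-0.31,-0.06,0,0],[0.088,-0.31,-0.06,0,0],[0.088,-0.31,-0.06,0,0],[0.088,-0.31,-0.06,0,0]]'
python3 - <<'E'
from h import *
snap("wrist","w2")
E
python3 -m crank '[[0.088,-0.24,0.09,0,20],[0.088,-0.24,0.09,0,20],[0.088,-0.24,0.09,0,20],[0.088,-0.24,0.09,0,20],[0.088,-0.24,0.09,0,20],[0.088,-0.24,0.09,0,20],[0.088,-0.24,0.09,0,20],[0.088,-0.24,0.09,0,20]]'
python3 - <<'E'
from h import *
snap("wrist","w3")
E
```

```text
time_s: 2.3
eef_pos: [0.5509, 0.0553, 0.3026]
ee_rot: [-0.0, 0.709, -0.705, -0.0]
contact_force: [0.7, -0.0, -0.3]
opening: 0.998
time_s: 3.15
eef_pos: [0.4619, 0.2898, 0.3028]
ee_rot: [-0.0, -0.572, 0.82, -0.001]
contact_force: [-0.1, 0.2, 0.0]
opening: 0.999
```

View pics/w2.png

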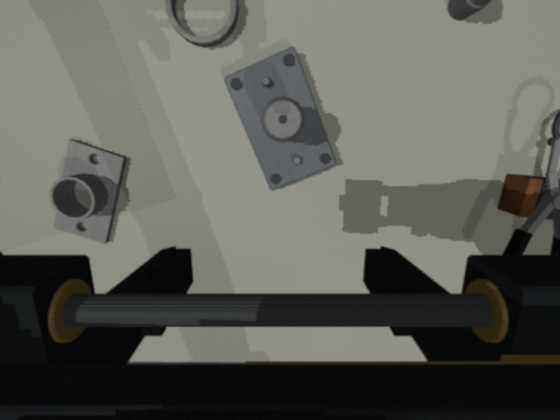

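View pics/w3.png

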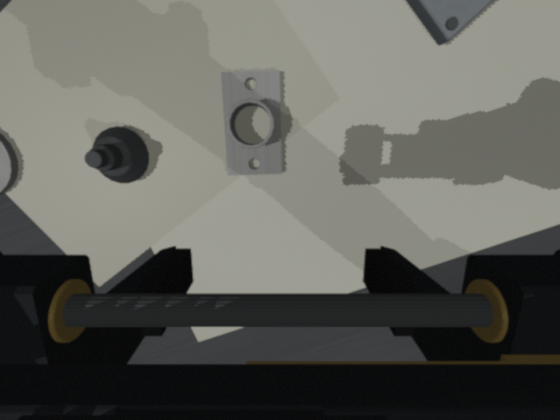

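The wrist view w2 shows the hub with its stub near (282,118) and pins at (266,82) and (298,160). In w3 the retainer's collar is near (252,124), with holes at (251,83) and (255,163).

Run:
```python
from h import *
crop("w2",215,40,345,195,5,"w2a") ; crop("w3",205,60,305,185,5,"w3a")
im=np.vstack([0]) if 0 else None
```

```text
(no output)
```

View pics/w2a.png

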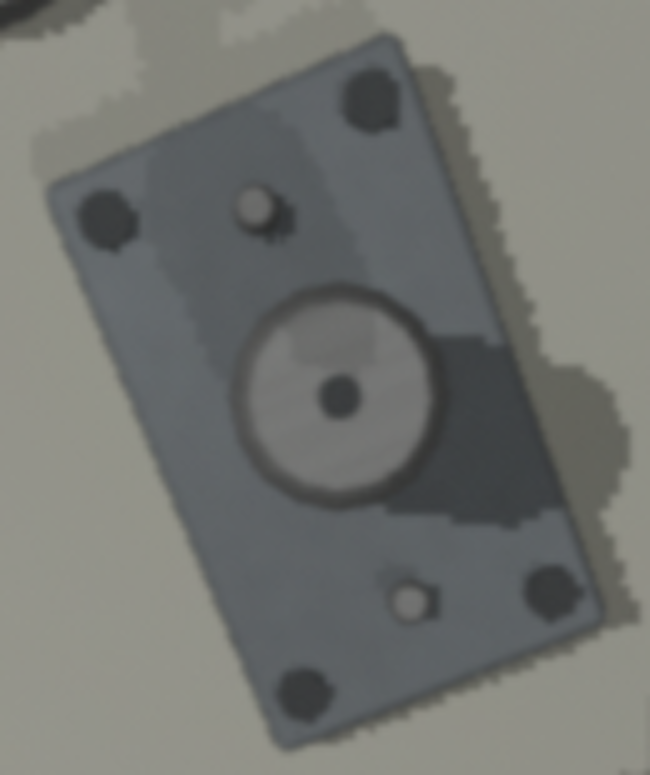

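View pics/w3a.png

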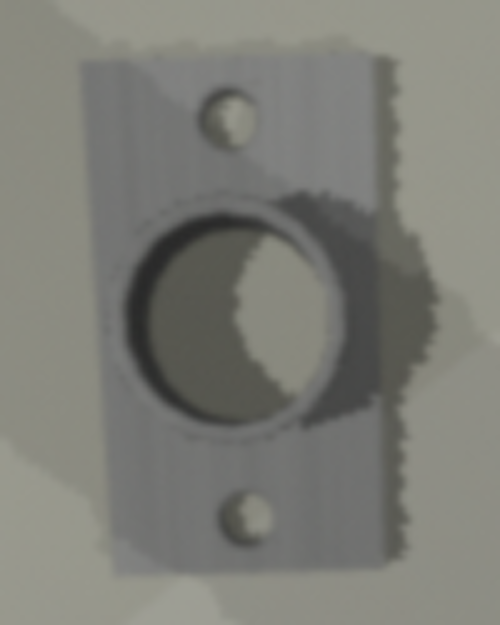

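Run:
```python
from h import *
a=load("w2"); b=load("w3")
def P(d,x0,y0,X,Y,z): return plane(d,x0+(X+.5)/5-.5,y0+(Y+.5)/5-.5,z)
h=lambda X,Y,z:P(a,215,40,X,Y,z); r=lambda X,Y,z:P(b,205,60,X,Y,z)
p1,p2=h(255,206,.033),h(410,603,.033); print("pins",p1,p2,(p1+p2)/2,np.linalg.norm(p1-p2),np.degrees(np.arctan2(*(p1-p2)[[1,0]])))
print("stub",h(340,397,.098))
c=[h(*q,.024) for q in[(390,38),(53,188),(600,622),(283,748)]];print("blk",np.mean(c,0),[np.degrees(np.arctan2(*(x-y)[[1,0]])) for x,y in((c[0],c[2]),(c[1],c[3]))])
p1,p2=r(228,118,.010),r(246,518,.010); print("holes",p1,p2,(p1+p2)/2,np.linalg.norm(p1-p2),np.degrees(np.arctan2(*(p1-p2)[[1,0]])))
print("collar",r(227,321,.04))
print(tool()[:3,:2].T, plane(load("w3"),253,124,.04))
c=[r(*q,.01) for q in[(82,62),(112,575)]];print("edge",np.degrees(np.arctan2(*(c[0]-c[1])[[1,0]])))
```

```text
pins [0.66825532 0.07036238 0.033     ] [0.5854329  0.03581029 0.033     ] [0.62684411 0.05308634 0.033     ] 0.08974073566393236 22.64505653971634
stub [0.62690285 0.05297111 0.098     ]
blk [0.62674064 0.05303112 0.024     ] [np.float64(22.60125580517655), np.float64(22.13597721989505)]
holes [0.58395182 0.27824188 0.01      ] [0.49910407 0.30695817 0.01      ] [0.54152794 0.29260003 0.01      ] 0.08957548138607462 -18.69812880130609
collar [0.54132093 0.2925444  0.04      ]
[[-0.34584382 -0.93829014  0.00191648]
 [-0.93829176  0.34584124 -0.00155322]] [0.54001956 0.28959896 0.04      ]
edge -19.212940275148238
```

```bash
python3 -m crank '[[0.088,-0.03,-0.0736,0.04,-1.4],[0.088,-0.03,-0.0736,0.09,-1.4],[0.088,-0.03,-0.0736,0.14,-1.4],[0.088,-0.03,-0.0736,0.16,-1.4],[0.088,-0.03,-0.0736,0.16,-1.4]]'
python3 - <<'E'
from h import *
d=snap("wrist","w4"); T=tool(); print(T[:3,:2].T,T[:3,3]); print(np.linalg.inv(T)@[.5414,.2926,.04,1])
E
```

```text
time_s: 3.7
eef_pos: [0.5379, 0.2918, 0.1369]
ee_rot: [-0.006, -0.582, 0.813, -0.0]
contact_force: [-1.4, -0.5, -0.0]
opening: 0.999
[[-0.32074869 -0.94714487  0.00607217]
 [-0.94715107  0.32077154  0.00323636]] [0.53926709 0.29326565 0.14047166]
[-6.63743553e-04 -2.55886977e-03  1.00461726e-01  1.00000000e+00]
```

View pics/w4.png

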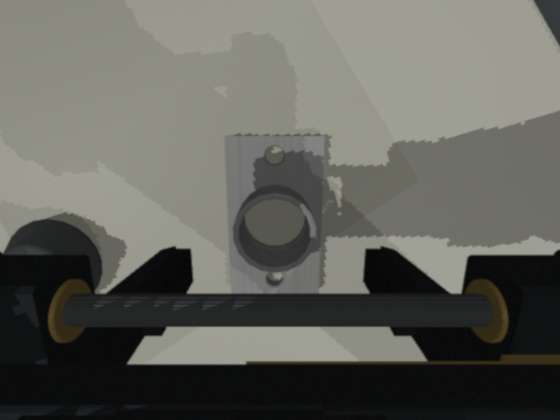

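```bash
python3 - <<'E'
from h import *
print(tool()[:3,3], plane(load("w4"),276,229,.04))
E
python3 -m crank '[[0.088,-0.0005,-0.001,0.02,0],[0.088,-0.0005,-0.001,0.045,0],[0.088,-0.0005,-0.001,0.06,0],[0.088,-0.0005,-0.001,0.06,0],[0.088,-0.0005,-0.001,0.06,0]]'
python3 - <<'E'
from h import *
T=tool();print(T[:3,3],(np.linalg.inv(T)@[.5414,.2926,.04,1]).round(4))
E
```

```text
[0.53926709 0.29326565 0.14047166] [0.54441964 0.29055837 0.04      ]
time_s: 4.25
eef_pos: [0.5417, 0.2971, 0.0844]
ee_rot: [0.001, -0.584, 0.812, -0.0]
contact_force: [-0.1, -0.3, -0.0]
opening: 0.996
[0.54169508 0.29709124 0.0844157 ] [ 0.0044 -0.0011  0.0444  1.    ]
```

```bash
python3 -m crank '[[0.088,0,0,0,0],[0.088,0,0,0,0],[0.088,0,0,0,0]]'
python3 - <<'E'
from h import *
T=tool();print(T[:3,3],(np.linalg.inv(T)@[.5414,.2926,.04,1]).round(4)); snap("wrist","w5")
E
```

```text
time_s: 4.55
eef_pos: [0.5411, 0.2974, 0.0835]
ee_rot: [0.001, -0.584, 0.811, -0.0]
contact_force: [-0.2, 0.3, 0.1]
opening: 0.999
[0.54111326 0.29735015 0.08350345] [ 0.0045 -0.0017  0.0435  1.    ]
```

View pics/w5.png

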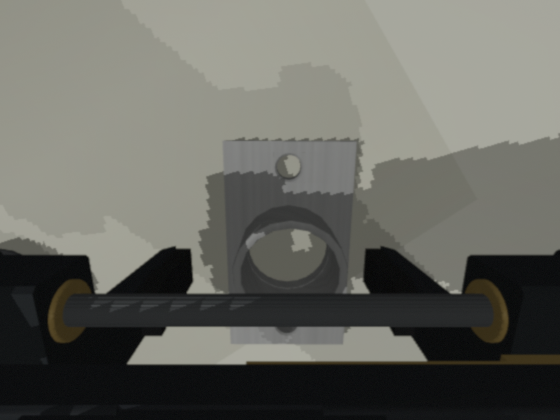

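```bash
python3 -m crank '[[0.088,0.0045,-0.0016,0.001,0],[0.088,0.0045,-0.0016,0.001,0],[0.088,0.0045,-0.0016,0.001,0]]'
python3 - <<'E'
from h import *
T=tool();print(T[:3,3],(np.linalg.inv(T)@[.5414,.2926,.04,1]).round(4),np.degrees(np.arctan2(T[1,0],T[0,0])));
E
```

```text
time_s: 4.9
eef_pos: [0.5409, 0.2919, 0.0816]
ee_rot: [-0.0, -0.584, 0.812, -0.0]
contact_force: [0.0, 1.2, -0.4]
opening: 1.0
[0.5408801  0.29190481 0.08158412] [-8.00e-04 -3.00e-04  4.16e-02  1.00e+00] -108.51530725311652
```

Well centred; close on the collar.

```bash
python3 -m crank '[[0.06,0,0,0,0],[0.053,0,0,0,0],[0.045,0,0,0,0],[0.045,0,0,0,0],[0.045,0,0,0,0],[0.045,0,0,0,0]]' 40; python3 -m crank '[[0.045,0,0,-0.01,0],[0.045,0,0,-0.03,0],[0.045,0,0,-0.07,0],[0.045,0,0,-0.11,0],[0.045,0,0,-0.11,0]]'
python3 - <<'E'
from h import *
snap("wrist","w6");T=tool();print(T[:3,:].round(4),np.degrees(np.arctan2(T[1,0],T[0,0])));
E
```

```text
time_s: 5.5
eef_pos: [0.5408, 0.2923, 0.0817]
ee_rot: [-0.0, -0.584, 0.811, -0.0]
contact_force: [-0.8, 0.3, 0.7]
opening: 0.586
time_s: 6.0
eef_pos: [0.5438, 0.2936, 0.1974]
ee_rot: [0.005, -0.584, 0.812, -0.001]
contact_force: [1.1, 0.4, -2.9]
opening: 0.586
[[-0.3172 -0.9484  0.0052  0.5423]
 [-0.9484  0.3172  0.0029  0.293 ]
 [-0.0044 -0.004  -1.      0.1948]] -108.49110301014908
```

View pics/w6.png

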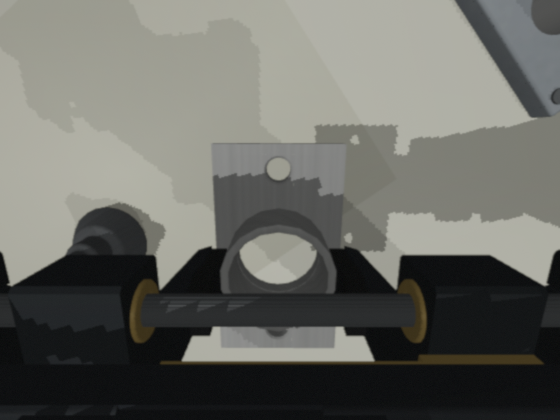

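```bash
python3 - <<'E'
from h import *
d=load("w6"); T=tool(); import numpy as np
Ti=np.linalg.inv(T); 
for u,v,zt in[(278,168,.0716),(278,273,.0416)]:
    # plane in tool frame
    o,r=ray(d,u,v); o=(Ti@np.r_[o,1])[:3]; r=Ti[:3,:3]@r; print(o+r*(zt-o[2])/r[2])
E
python3 -m crank '[[0.045,0.03,-0.025,-0.02,-7],[0.045,0.065,-0.05,-0.02,-14],[0.045,0.1,-0.078,-0.02,-21],[0.045,0.135,-0.104,-0.02,-28],[0.045,0.17,-0.131,-0.02,-35],[0.045,0.195,-0.15,-0.02,-40],[0.045,0.2,-0.156,-0.02,-41],[0.045,0.2,-0.156,-0.02,-41]]'
python3 -m crank '[[0.045,0,0,0,0],[0.045,0,0,0,0],[0.045,0,0,0,0]]'
python3 - <<'E'
from h import *
snap("wrist","w7");T=tool();print(T[:3,:].round(4),np.degrees(np.arctan2(T[1,0],T[0,0])),np.linalg.inv(T)@[.6268,.0531,.098,1]);
E
```

```text
[-0.00209896 -0.04790297  0.0716    ]
[-0.00201382 -0.00468399  0.0416    ]
time_s: 6.85
eef_pos: [0.625, 0.0511, 0.2103]
ee_rot: [0.001, 0.83, -0.557, -0.001]
contact_force: [-0.8, -0.5, -2.9]
opening: 0.586
time_s: 7.15
eef_pos: [0.6248, 0.0553, 0.2116]
ee_rot: [-0.0, 0.832, -0.554, -0.0]
contact_force: [0.4, 0.8, -3.1]
opening: 0.586
[[ 3.850e-01 -9.229e-01 -4.000e-04  6.250e-01]
 [-9.229e-01 -3.850e-01  4.000e-04  5.490e-02]
 [-5.000e-04  2.000e-04 -1.000e+00  2.117e-01]] -67.3591073637946 [ 2.43435085e-03 -9.99204385e-04  1.13689748e-01  1.00000000e+00]
```

View pics/w7.png

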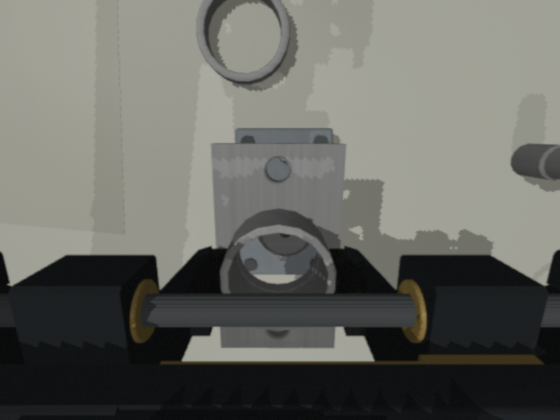

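Run:
```python
from h import *
crop("w7",200,115,360,235,5,"w7a"); crop("w7",215,215,345,295,6,"w7b")
```

```text
(no output)
```

View pics/w7a.png

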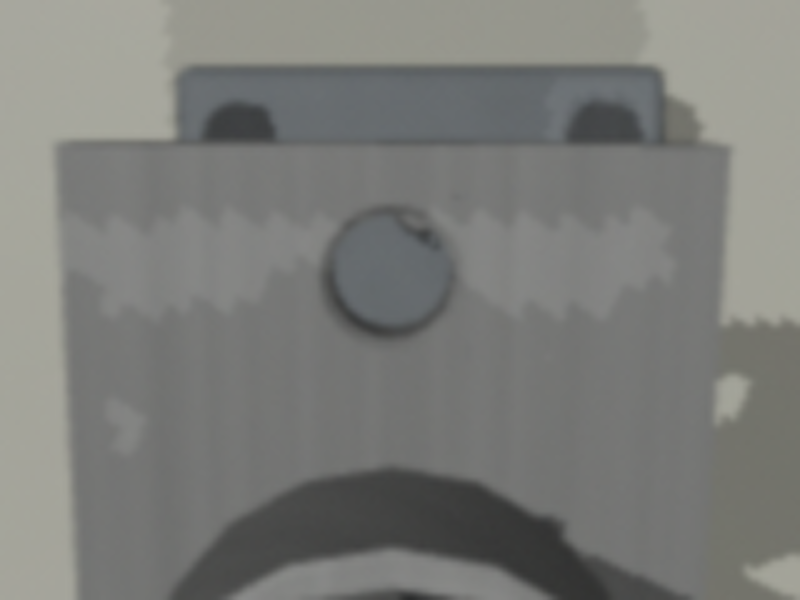

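View pics/w7b.png

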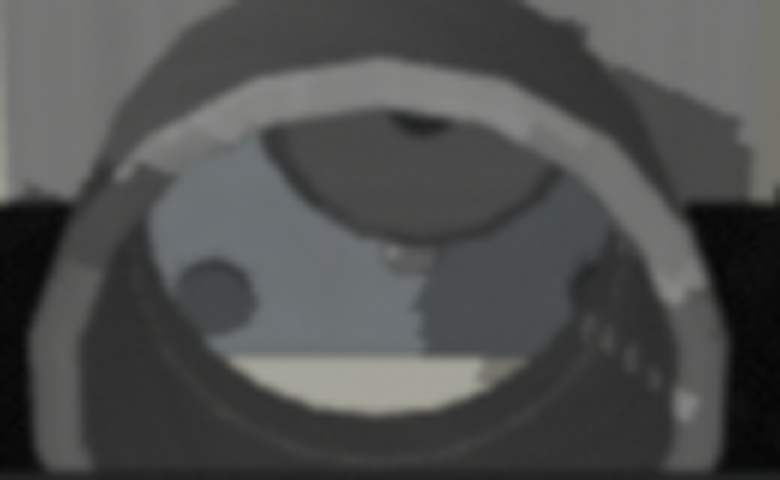

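Run:
```python
from h import *
d=load("w7"); s=tool()
def pt(X,Y,x0,y0,k,zt):
    u=x0+(X+.5)/k-.5; v=y0+(Y+.5)/k-.5
    o,r=ray(d,u,v); Ti=np.linalg.inv(s); o=(Ti@np.r_[o,1])[:3]; r=Ti[:3,:3]@r; return ((o+r*(zt-o[2])/r[2])*1000).round(2)[:2]
z=s[2,3]; pl=.0716
a=lambda X,Y,zt:pt(X,Y,200,115,5,zt); b=lambda X,Y,zt:pt(X,Y,215,215,6,zt)
print("plate corners",a(57,145,pl),a(730,148,pl)); print("hole",a(391,270,pl)); 
print("collar top arc top",b(380,58,.0416),"sides",b(32,340,.0416),b(726,340,.0416))
print("blk far",a(178,68,z-.024),a(664,68,z-.024)); print("blk near edge",b(380,356,z-.024)); print("stub hole",b(421,122,z-.098),"rim",b(420,238,z-.098),"pin",b(411,255,z-.033))
```

```text
plate corners [-34.76 -59.55] [ 30.39 -59.34]
hole [ -2.42 -47.55]
collar top arc top [ -2.35 -27.82] sides [-27.48  -6.54] [22.68 -6.6 ]
blk far [-38.27 -68.5 ] [ 43.49 -68.59]
blk near edge [-2.17 65.03]
stub hole [2.27 1.07] rim [ 2.26 14.87] pin [ 2.49 44.07]
```

```bash
python3 -m crank '[[0.045,0.0047,0.0008,0.01,0],[0.045,0.0047,0.0008,0.022,0],[0.045,0.0047,0.0008,0.025,0],[0.045,0.0047,0.0008,0.025,0],[0.045,0.0047,0.0008,0.025,0],[0.045,0.0047,0.0008,0.025,0]]'
python3 - <<'E'
from h import *
d=snap("wrist","w8"); T=tool(); np.save("pics/w8T",T); print(T[:3,3],T[:3,0]); crop("w8",200,115,360,235,5,"w8a"); crop("w8",215,215,345,295,6,"w8b")
E
```

```text
time_s: 7.8
eef_pos: [0.6267, 0.0487, 0.187]
ee_rot: [-0.0, 0.832, -0.555, 0.0]
contact_force: [0.3, -0.1, -2.8]
opening: 0.585
[0.62673362 0.0486604  0.18709334] [ 3.82964378e-01 -9.23763086e-01  2.13684831e-04]
```

View pics/w8a.png

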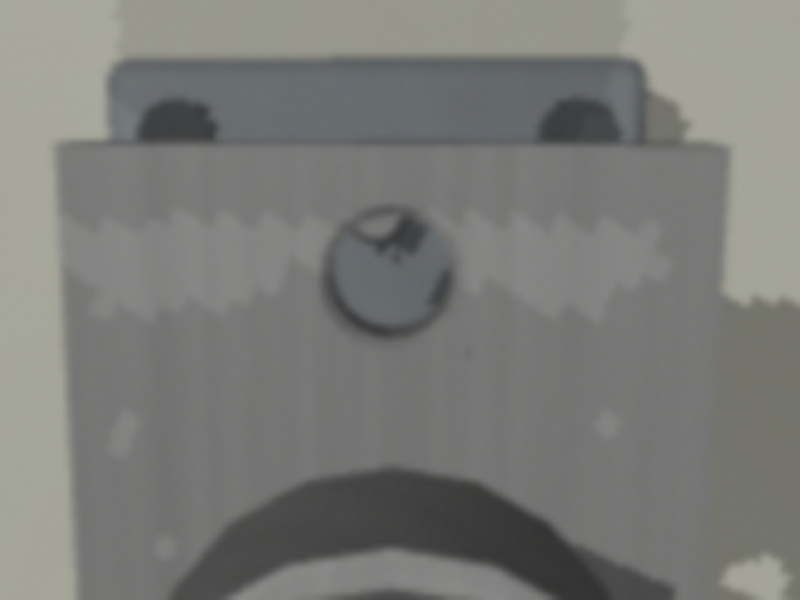

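View pics/w8b.png

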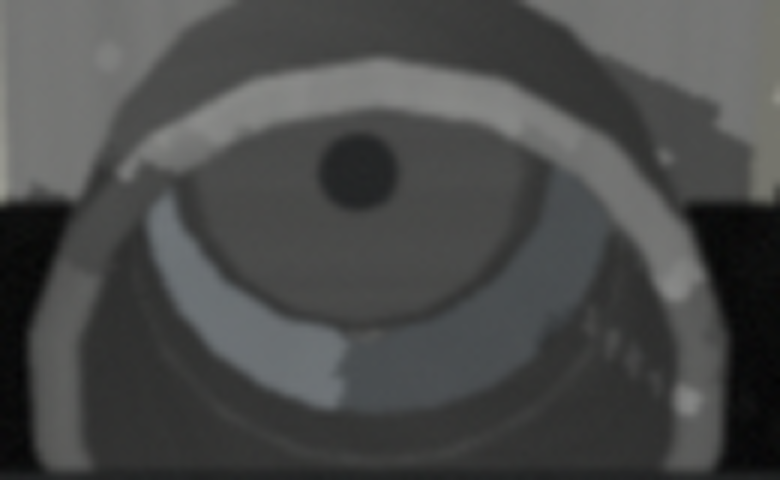

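```bash
cat >> h.py <<'E'
def tpt(d,T,X,Y,x0,y0,k,zt):
    u=x0+(X+.5)/k-.5; v=y0+(Y+.5)/k-.5
    o,r=ray(d,u,v); Ti=np.linalg.inv(T); o=(Ti@np.r_[o,1])[:3]; r=Ti[:3,:3]@r; return ((o+r*(zt-o[2])/r[2])*1000).round(2)[:2]
E
python3 - <<'E'
from h import *
d=load("w8"); s=np.load("pics/w8T.npy"); z=s[2,3]; pl=.0716
a=lambda X,Y,zt:tpt(d,s,X,Y,200,115,5,zt); b=lambda X,Y,zt:tpt(d,s,X,Y,215,215,6,zt)
print("plate corners",a(57,145,pl),a(728,148,pl)); print("hole",a(390,270,pl)); 
print("blk far",a(108,60,z-.024),a(642,60,z-.024)); print("stub hole",b(358,172,z-.098),"rim",b(358,325,z-.098),"rim sides",b(190,200,z-.098),b(528,200,z-.098))
E
```

```text
plate corners [-34.32 -59.55] [ 30.66 -59.31]
hole [ -2.07 -47.53]
blk far [-45.16 -69.31] [ 36.37 -69.36]
stub hole [-4.01 -2.02] rim [-4.05 14.21] rim sides [-20.51   0.91] [12.67  0.88]
```

```bash
python3 -m crank '[[0.045,-0.002,0,0,0],[0.045,-0.002,0,0,0],[0.045,-0.002,0,0,0]]'
python3 - <<'E'
from h import *
T=tool(); print(T[:3,3],(np.linalg.inv(T)@[.6259,.0505,.1,1])[:2])
E
```

```text
time_s: 8.15
eef_pos: [0.6257, 0.0506, 0.1869]
ee_rot: [-0.0, 0.832, -0.555, 0.0]
contact_force: [-0.3, -0.5, -2.5]
opening: 0.58
[0.62570969 0.05062821 0.18687697] [ 0.00018795 -0.00010082]
```

```bash
python3 -m crank '[[0.045,0,0,0.008,0],[0.045,0,0,0.016,0],[0.045,0,0,0.024,0],[0.045,0,0,0.024,0]]'
python3 - <<'E'
from h import *
T=tool(); print(T[:3,3],(np.linalg.inv(T)@[.6259,.0505,.1,1])[:2])
d=snap("wrist","w9");crop("w9",200,115,360,235,5,"w9a"); crop("w9",215,215,345,295,6,"w9b")
E
```

```text
time_s: 8.55
eef_pos: [0.6248, 0.0503, 0.1609]
ee_rot: [0.001, 0.832, -0.555, -0.001]
contact_force: [-0.7, 1.1, -2.5]
opening: 0.586
[0.62477718 0.05027299 0.16091949] [ 0.00026124 -0.00129782]
```

View pics/w9b.png

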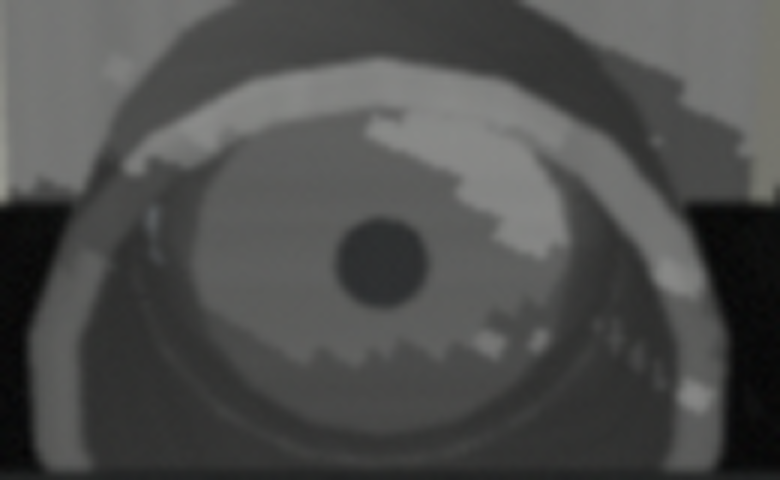

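View pics/w9a.png

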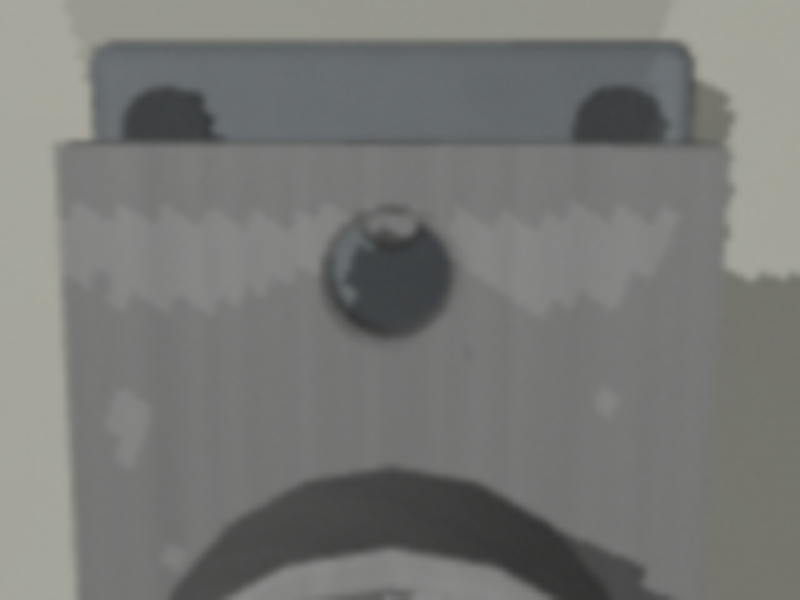

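Run:
```python
from h import *
d=load("w9"); s=tool(); print(s[:3,3]);
for z in(s[2,3],.161):
  a=lambda X,Y,zt:tpt(d,s,X,Y,200,115,5,zt); b=lambda X,Y,zt:tpt(d,s,X,Y,215,215,6,zt)
  print("hole",a(390,270,.0716),"blk far",a(93,42,z-.024),a(693,42,z-.024)); print("stub hole",b(381,263,z-.098),"rim",b(381,433,z-.098),"pin",a(391,222,z-.033))
```

```text
[0.62515799 0.05034514 0.16161868]
hole [ -2.11 -47.16] blk far [-42.53 -70.63] [ 39.04 -70.69]
stub hole [-1.84 -3.04] rim [-1.83 12.69] pin [ -2.   -47.23]
hole [ -2.11 -47.16] blk far [-42.41 -70.62] [ 38.92 -70.67]
stub hole [-1.84 -3.31] rim [-1.83 12.36] pin [ -2.   -47.28]
```

```bash
python3 -m crank '[[0.045,0,-0.0005,0.01,0],[0.045,0,-0.0005,0.02,0],[0.045,0,-0.0005,0.03,0],[0.045,0,-0.0005,0.037,0],[0.045,0,-0.0005,0.037,0],[0.045,0,-0.0005,0.037,0]]'
python3 - <<'E'
from h import *
T=tool(); print(T[:3,3],(np.linalg.inv(T)@[.6259,.0505,.1,1])[:2])
d=snap("wrist","w10");crop("w10",200,115,360,235,5,"w10a"); crop("w10",215,215,345,295,6,"w10b")
E
```

```text
time_s: 9.2
eef_pos: [0.6261, 0.0506, 0.1255]
ee_rot: [0.0, 0.832, -0.555, -0.0]
contact_force: [0.4, 0.4, -3.5]
opening: 0.582
[0.62612682 0.05057442 0.12549101] [-1.89088151e-05  2.30314327e-04]
```

View pics/w10a.png

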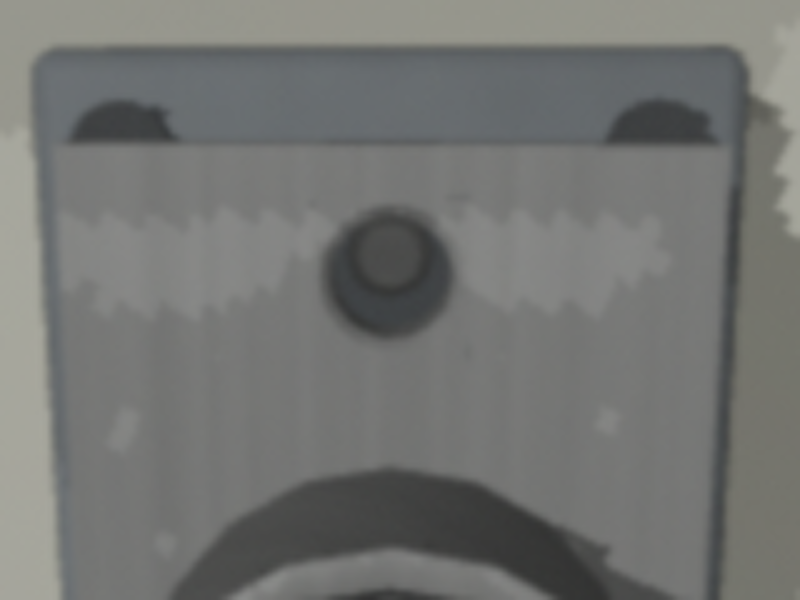

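View pics/w10b.png

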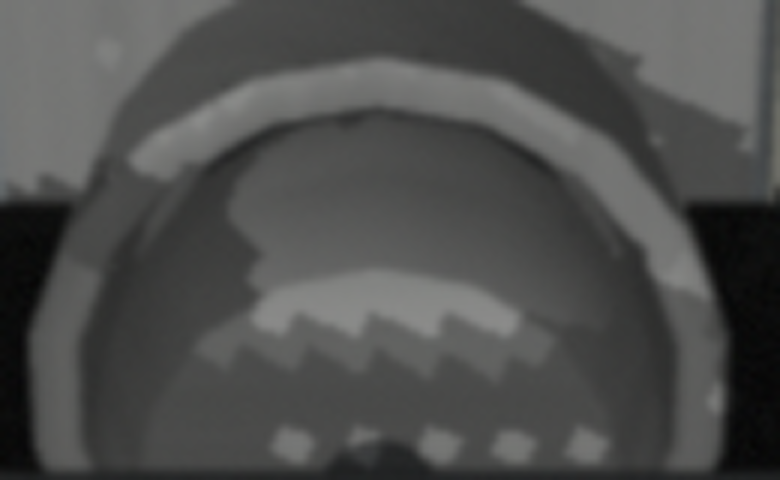

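Run:
```python
from h import *
d=load("w10"); s=tool(); print(s[:3,3]); z=.1255
a=lambda X,Y,zt:tpt(d,s,X,Y,200,115,5,zt)
print("hole",a(390,270,.0716),"pin",a(391,250,z-.033),"blk",a(35,48,z-.024),a(745,48,z-.024))
```

```text
[0.62639456 0.05064244 0.12587807]
hole [ -2.07 -47.24] pin [ -1.96 -47.14] blk [-42.47 -69.02] [ 38.29 -69.07]
```

```bash
python3 -m crank '[[0.045,0,0,0.006,0],[0.045,0,0,0.011,0],[0.045,0,0,0.015,0],[0.045,0,0,0.0175,0],[0.045,0,0,0.0175,0]]'
python3 - <<'E'
from h import *
T=tool(); print(T[:3,3],(np.linalg.inv(T)@[.6263,.0506,.1,1])[:2],state()["contact_force"],state()["torque"])
E
```

```text
time_s: 9.75
eef_pos: [0.6259, 0.0506, 0.1077]
ee_rot: [0.0, 0.832, -0.555, -0.0]
contact_force: [-1.0, 0.8, -1.7]
opening: 0.586
[0.62587992 0.05058311 0.10770785] [ 0.00014625 -0.00040079] [-0.98629572  0.76950282 -1.69687143] [0.03022247 0.00723642 0.02151394]
```

```bash
python3 -m crank '[[0.045,0,0,0.001,0],[0.045,0,0,0.002,0],[0.045,0,0,0.003,0],[0.045,0,0,0.003,0]]'
python3 - <<'E'
from h import *
T=tool(); print(T[:3,3],(np.linalg.inv(T)@[.6263,.0506,.1,1])[:2],state()["contact_force"],state()["torque"])
E
```

```text
time_s: 10.15
eef_pos: [0.6263, 0.0507, 0.1057]
ee_rot: [-0.0, 0.832, -0.555, 0.0]
contact_force: [-0.7, 0.4, 1.2]
opening: 0.587
[0.62628269 0.05066125 0.10566183] [6.20976544e-05 9.76416824e-06] [-0.72804545  0.37534035  1.18476551] [-0.09160933  0.15654622  0.01509053]
```

```bash
python3 -m crank '[[0.045,0,0,0.0008,0],[0.045,0,0,0.0008,0],[0.054,0,0,0.0006,0],[0.056,0,0,0,0],[0.06,0,0,0,0],[0.08,0,0,0,0],[0.088,0,0,0,0],[0.088,0,0,0,0]]'
python3 -m crank '[[0.088,0,0,-0.02,0],[0.088,0,0,-0.06,0],[0.088,0,0,-0.1,0],[0.088,0,0,-0.14,0],[0.088,0,0.06,-0.18,0],[0.088,0,0.09,-0.19,0],[0.088,0,0.09,-0.19,0]]'
python3 - <<'E'
from h import *
d=snap("wrist","w11"); snap("scene","s11");crop("w11",180,60,380,260,3,"w11a"); crop("s11",250,160,360,250,6,"s11a"); print(tool()[:3,3])
E
```

```text
time_s: 10.95
eef_pos: [0.6261, 0.0506, 0.1051]
ee_rot: [0.0, 0.832, -0.555, -0.0]
contact_force: [-0.5, 0.1, -0.6]
opening: 0.926
time_s: 11.65
eef_pos: [0.5386, 0.0132, 0.2974]
ee_rot: [0.002, 0.831, -0.557, -0.0]
contact_force: [0.8, 0.2, -0.8]
opening: 0.995
[0.54260193 0.01550113 0.29611671]
```

View pics/w11.png

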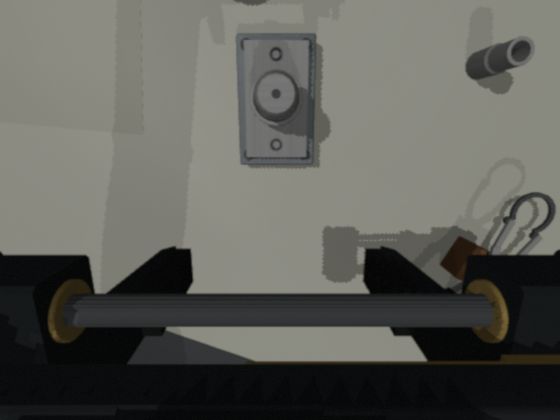

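View pics/s11a.png

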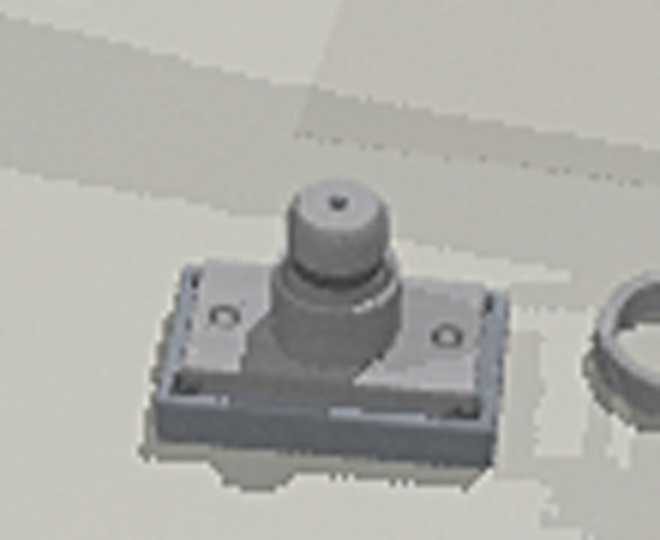

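```bash
python3 -m crank '[[0.088,0.2,0.2,0,22.6],[0.088,0.2,0.2,0,22.6],[0.088,0.2,0.2,0,22.6],[0.088,0.2,0.2,0,22.6],[0.088,0.2,0.2,0,22.6],[0.088,0.2,0.2,0,22.6],[0.088,0.2,0.2,0,22.6],[0.088,0.2,0.2,0,22.6]]'
python3 -m crank '[[0.088,0,0,0,0],[0.088,0,0,0,0],[0.088,0,0,0,0]]'
python3 - <<'E'
from h import *
d=snap("wrist","w12"); T=tool(); np.save("pics/w12T",T); print(T.round(4)); crop("w12",190,10,350,260,3.2,"w12a")
E
```

```text
time_s: 12.55
eef_pos: [0.4359, -0.2455, 0.2945]
ee_rot: [0.0, -0.706, 0.708, 0.0]
contact_force: [0.3, -0.0, -0.4]
opening: 0.998
time_s: 12.85
eef_pos: [0.4357, -0.244, 0.2952]
ee_rot: [-0.0, 0.708, -0.707, -0.0]
contact_force: [-0.6, -0.4, 0.8]
opening: 0.996
[[ 6.000e-04 -1.000e+00  2.000e-04  4.355e-01]
 [-1.000e+00 -6.000e-04  2.000e-04 -2.442e-01]
 [-2.000e-04 -2.000e-04 -1.000e+00  2.952e-01]
 [ 0.000e+00  0.000e+00  0.000e+00  1.000e+00]]
```

View pics/w12.png

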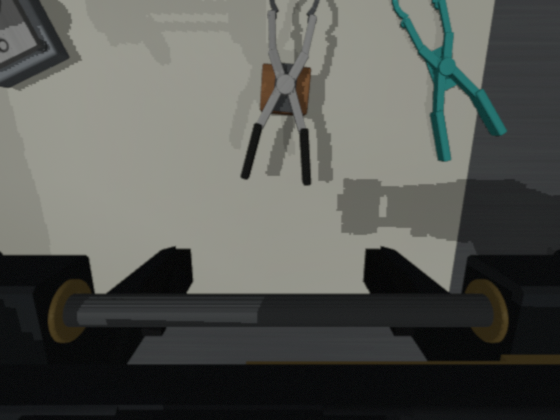

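```bash
python3 -m crank '[[0.088,0.003,0,0.04,0],[0.088,0.003,0,0.08,0],[0.088,0.003,0,0.09,0],[0.088,0.003,0,0.09,0],[0.088,0.003,0,0.09,0]]'
python3 - <<'E'
from h import *
d=snap("wrist","w13"); T=tool(); np.save("pics/w13T",T); print(T.round(4)); crop("w12",220,0,340,200,3,"w12a"); crop("w13",210,0,370,220,2.7,"w13a")
E
```

```text
time_s: 13.4
eef_pos: [0.4356, -0.2483, 0.2063]
ee_rot: [0.0, -0.707, 0.708, -0.001]
contact_force: [0.4, 0.3, 1.2]
opening: 0.999
[[-0.0013 -1.      0.0026  0.4358]
 [-1.      0.0013 -0.0012 -0.2485]
 [ 0.0012 -0.0026 -1.      0.2067]
 [ 0.      0.      0.      1.    ]]
```

View pics/w13.png

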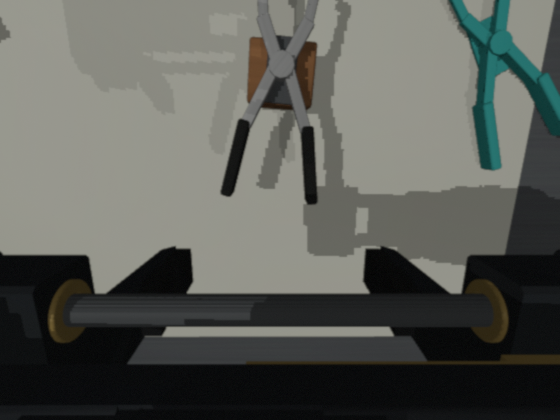

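View pics/w12a.png

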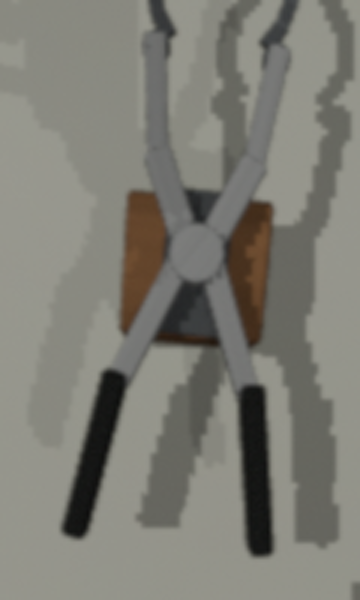

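View pics/w13a.png

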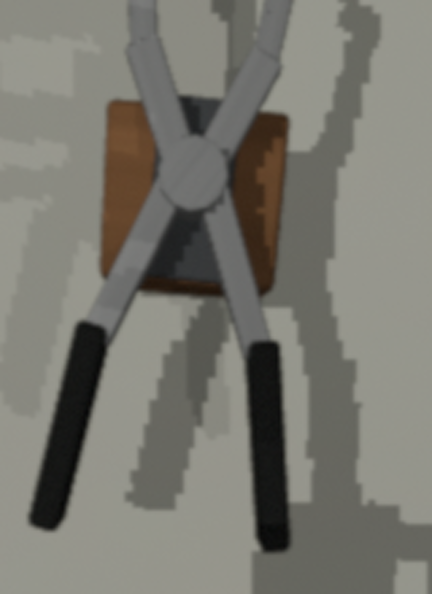

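```bash
cat >> h.py <<'E'
def tri(L):
    A=np.zeros((3,3));b=np.zeros(3)
    for d,u,v in L:
        o,r=ray(d,u,v); r/=np.linalg.norm(r); M=np.eye(3)-np.outer(r,r); A+=M;b+=M@o
    p=np.linalg.solve(A,b); return p,[np.round(np.array(proj(d,p))-[u,v],2) for d,u,v in L]
E
python3 - <<'E'
from h import *
a=load("w12");b=load("w13")
c=lambda X,Y,x0,y0,k:(x0+(X+.5)/k-.5,y0+(Y+.5)/k-.5)
Q={}
for n,p,q in[("piv",(196,252),(194,173)),("Lrear",(75,532),(46,524)),("Rrear",(261,549),(273,545)),("Lfr",(114,377),(91,326)),("Rfr",(251,390),(263,345))]:
    r,e=tri([(a,*c(*p,220,0,3)),(b,*c(*q,210,0,2.7))]); Q[n]=r; print(n,r.round(4),e[0],e[1])
for n,p in[("piv",(194,173)),("Lrear",(46,522)),("Rrear",(273,525)),("Lfr",(91,328)),("Rfr",(263,345))]:
    print(n,[plane(b,*c(*p,210,0,2.7),z)[:2].round(4) for z in(.058,.065)])
E
```

```text
piv [ 0.5462 -0.2495  0.0545] [ 0.13 -0.02] [-0.18  0.03]
Lrear [ 0.4558 -0.2085  0.0601] [0.11 0.12] [-0.15 -0.16]
Rrear [ 0.451  -0.2716  0.0659] [-0.28  0.07] [ 0.39 -0.09]
Lfr [ 0.5074 -0.2233  0.068 ] [ 0.22 -0.64] [-0.3   0.91]
Rfr [ 0.5029 -0.2656  0.0852] [-0.11 -0.2 ] [0.16 0.29]
piv [array([ 0.5455, -0.2496]), array([ 0.5441, -0.2495])]
Lrear [array([ 0.4558, -0.2083]), array([ 0.4571, -0.2095])]
Rrear [array([ 0.4549, -0.272 ]), array([ 0.4563, -0.2713])]
Lfr [array([ 0.5079, -0.2224]), array([ 0.5077, -0.2232])]
Rfr [array([ 0.5036, -0.2681]), array([ 0.5034, -0.2674])]
```

Run:
```python
from h import *
b=load("w13");w1=load("w1"); s=snap("scene","s13"); t=snap("top","t13")
crop("s13",145,235,265,335,6.5,"s13a"); crop("t13",325,190,390,280,6.5,"t13a"); crop("w1",215,25,335,245,2.7,"w1a")
```

```text
(no output)
```

View pics/s13a.png

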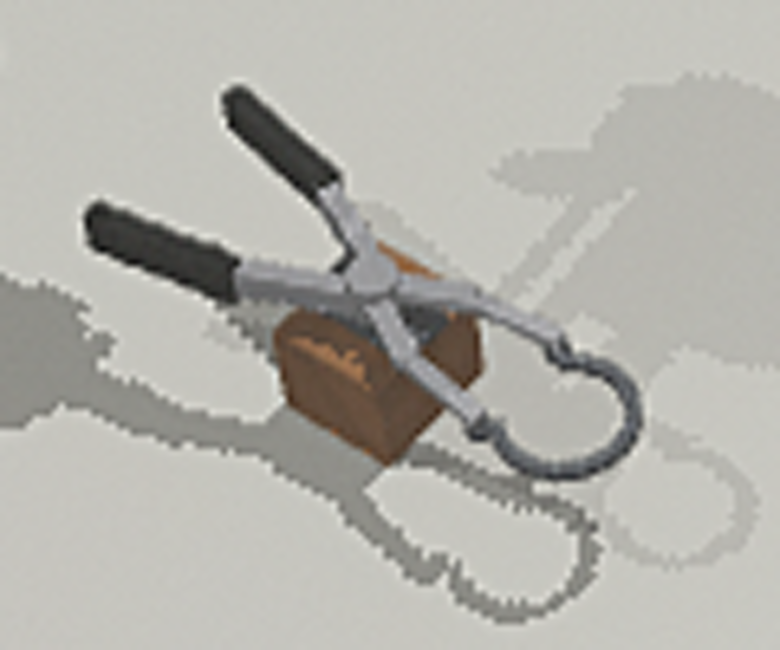

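View pics/w1a.png

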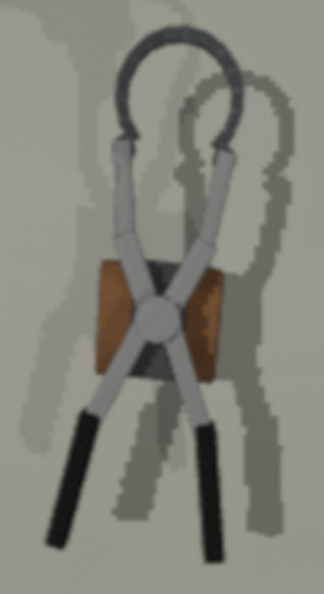

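Run:
```python
from h import *
a=load("w12");b=load("w13");w1=load("w1");s=load("s13")
c=lambda X,Y,x0,y0,k:(x0+(X+.5)/k-.5,y0+(Y+.5)/k-.5)
A=lambda p:(a,*c(*p,220,0,3)); B=lambda p:(b,*c(*p,210,0,2.7)); W=lambda p:(w1,*c(*p,215,25,2.7)); S=lambda p:(s,*c(*p,145,235,6.5))
def sh(n,L):
    r,e=tri(L); print(n,r.round(4),*e)
sh("piv",[A((196,252)),B((194,173)),S((370,274))]); sh("piv",[B((194,173)),S((370,274))]); sh("piv",[W((157,319)),S((370,274))])
sh("Lrear",[B((46,522)),S((236,92))]); sh("Rrear",[B((273,527)),S((98,208))])
sh("Lfront",[B((91,328)),S((334,182))]); sh("Rfr",[B((263,345)),S((238,268))])
sh("ringL tip",[W((121,142)),S((560,342))]);sh("ringR tip",[W((226,154)),S((480,425))])
```

```text
piv [ 0.5458 -0.2497  0.0559] [0.31 0.18] [0.04 0.2 ] [ 0.2  -0.07]
piv [ 0.5457 -0.2498  0.056 ] [0.3  0.27] [ 0.12 -0.05]
piv [ 0.5452 -0.2494  0.0552] [0.11 0.12] [ 0.08 -0.01]
Lrear [ 0.4556 -0.2073  0.0546] [-0.64 -0.6 ] [-0.3   0.06]
Rrear [ 0.4533 -0.2728  0.058 ] [0.92 1.29] [0.58 0.04]
Lfront [ 0.5084 -0.2216  0.052 ] [-0.35 -0.28] [-0.14  0.05]
Rfr [ 0.5043 -0.268   0.0528] [-0.77 -0.85] [-0.4   0.06]
ringL tip [ 0.6096 -0.2359  0.0462] [0.27 0.25] [ 0.16 -0.06]
ringR tip [ 0.606  -0.2753  0.0448] [0.04 0.05] [ 0.03 -0.01]
```

```bash
python3 -m crank '[[0.088,-0.004,-0.04,0.03,5.7],[0.088,-0.004,-0.04,0.06,5.7],[0.088,-0.004,-0.04,0.06,5.7],[0.088,-0.004,-0.04,0.06,5.7],[0.088,-0.004,-0.04,0.06,5.7],[0.088,-0.004,-0.04,0.06,5.7]]'
python3 - <<'E'
from h import *
d=snap("wrist","w14"); T=tool(); np.save("pics/w14T",T); print(T.round(4), np.linalg.inv(T)@[.476,-.2443,.046,1]); crop("w14",170,0,390,300,2,"w14a")
E
```

```text
time_s: 14.15
eef_pos: [0.4749, -0.245, 0.1468]
ee_rot: [0.0, -0.67, 0.742, -0.001]
contact_force: [0.1, 0.5, -0.1]
opening: 0.996
[[-1.015e-01 -9.948e-01  1.900e-03  4.750e-01]
 [-9.948e-01  1.015e-01 -1.100e-03 -2.448e-01]
 [ 9.000e-04 -2.000e-03 -1.000e+00  1.466e-01]
 [ 0.000e+00  0.000e+00  0.000e+00  1.000e+00]] [-7.30627370e-04 -7.68446744e-04  1.00646451e-01  1.00000000e+00]
```

View pics/w14.png

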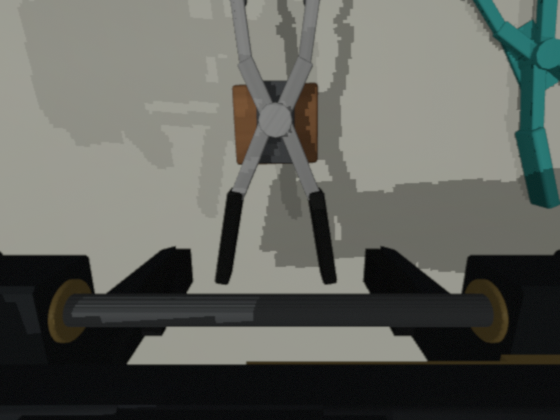

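```bash
python3 -m crank '[[0.088,-0.001,-0.0008,0.025,0],[0.088,-0.001,-0.0008,0.045,0],[0.088,-0.001,-0.0008,0.055,0],[0.088,-0.001,-0.0008,0.055,0],[0.088,-0.001,-0.0008,0.055,0]]'
python3 - <<'E'
from h import *
d=snap("wrist","w15"); T=tool(); np.save("pics/w15T",T); print(T.round(4), np.linalg.inv(T)@[.476,-.2443,.046,1],state()["contact_force"])
E
```

```text
time_s: 14.7
eef_pos: [0.4759, -0.2436, 0.0908]
ee_rot: [0.0, -0.67, 0.742, -0.0]
contact_force: [-0.6, 0.1, 0.2]
opening: 0.996
[[-1.010e-01 -9.949e-01  1.300e-03  4.761e-01]
 [-9.949e-01  1.010e-01 -7.000e-04 -2.437e-01]
 [ 5.000e-04 -1.300e-03 -1.000e+00  9.110e-02]
 [ 0.000e+00  0.000e+00  0.000e+00  1.000e+00]] [6.15151566e-04 1.41487473e-04 4.50924490e-02 1.00000000e+00] [0.63683641 0.09977329 0.17193412]
```

View pics/w15.png

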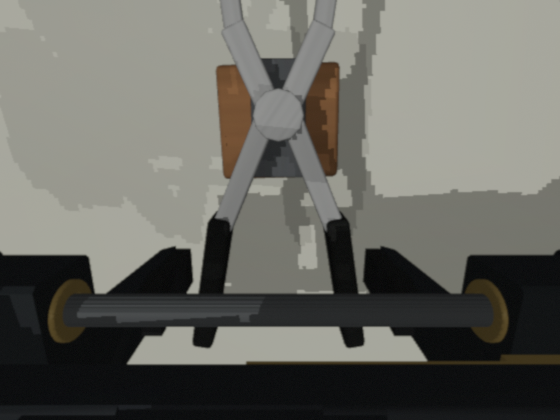

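```bash
python3 -m crank '[[0.065,0,0,0,0],[0.055,0,0,0,0],[0.045,0,0,0,0],[0.035,0,0,0,0],[0.03,0,0,0,0],[0.03,0,0,0,0],[0.03,0,0,0,0],[0.03,0,0,0,0]]' 38
python3 - <<'E'
from h import *
d=snap("wrist","w16"); print(tool()[:3,3],state()["contact_force"],state()["torque"],state()["opening"]*88.1)
E
```

```text
time_s: 15.55
eef_pos: [0.4753, -0.2433, 0.0902]
ee_rot: [-0.0, -0.67, 0.742, 0.0]
contact_force: [-3.2, 0.8, 1.6]
opening: 0.415
[ 0.47533173 -0.24329295  0.09021134] [-2.04727198  0.69504572  1.18339152] [0.1252731  0.40950571 0.03911278] 36.63398781373131
```

View pics/w16.png

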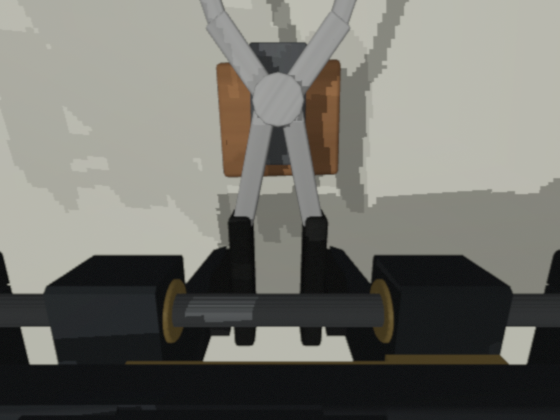

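```bash
python3 -m crank '[[0.03,0,0,-0.005,0],[0.03,0,0,-0.015,0],[0.03,0,0,-0.03,0],[0.03,0,0,-0.055,0],[0.03,0,0,-0.08,0],[0.03,0,0,-0.1,0],[0.03,0,0,-0.1,0],[0.03,0,0,-0.1,0]]' 35
python3 - <<'E'
from h import *
d=snap("wrist","w17"); print(tool().round(4),state()["contact_force"],state()["torque"],state()["opening"]*88.1)
snap("scene","s17"); crop("s17",140,200,290,320,5.2,"s17a")
E
```

```text
time_s: 16.4
eef_pos: [0.4761, -0.2433, 0.1905]
ee_rot: [0.0, -0.671, 0.742, -0.001]
contact_force: [0.3, -0.5, -1.9]
opening: 0.419
[[-1.006e-01 -9.949e-01 -4.000e-04  4.755e-01]
 [-9.949e-01  1.006e-01  2.000e-04 -2.432e-01]
 [-2.000e-04  4.000e-04 -1.000e+00  1.898e-01]
 [ 0.000e+00  0.000e+00  0.000e+00  1.000e+00]] [-0.60720232  0.13779741 -1.61831713] [0.11817934 0.13423646 0.0279596 ] 36.66283098318192
```

View pics/w17.png

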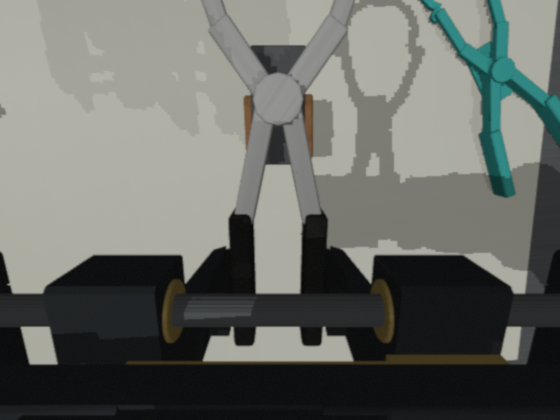

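View pics/s17a.png

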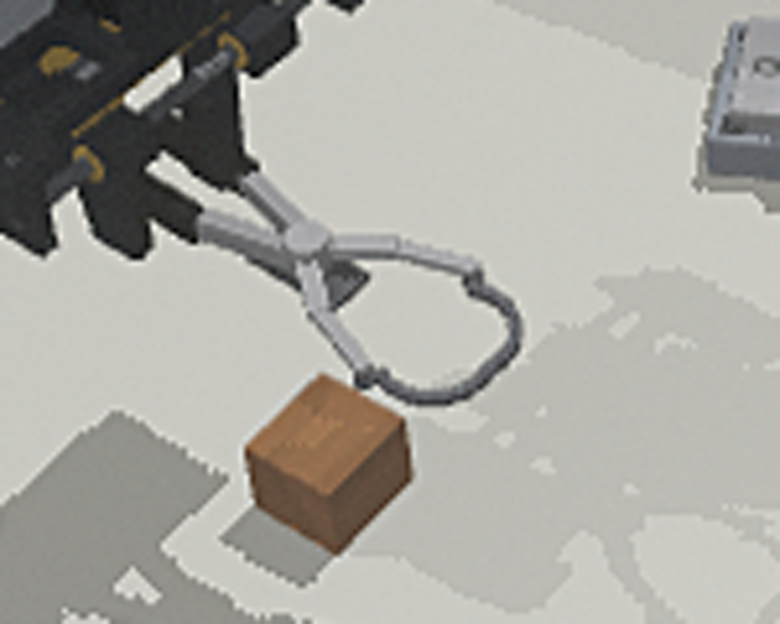

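Run:
```python
from h import *
crop("w13",220,105,330,145,7,"c13"); crop("w14",210,175,350,215,5.5,"c14"); crop("w15",195,200,365,240,4.5,"c15");
ims=[cv2.imread(f"pics/c{i}.png") for i in(13,14,15)]
W=max(i.shape[1] for i in ims); cv2.imwrite("pics/cc.png",np.vstack([cv2.copyMakeBorder(i,0,4,0,W-i.shape[1],0) for i in ims])); print([i.shape for i in ims])
```

```text
[(280, 770, 3), (220, 770, 3), (180, 765, 3)]
```

View pics/cc.png

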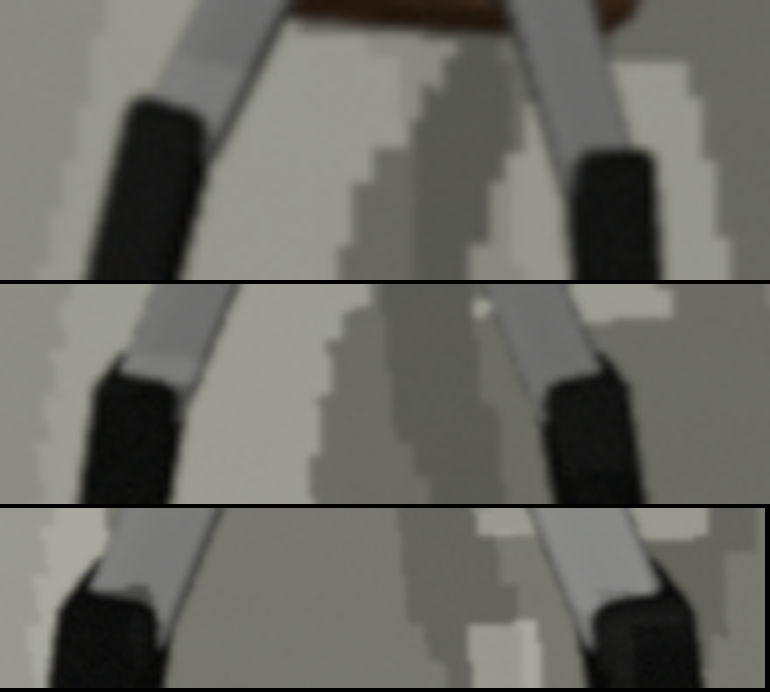

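Run:
```python
from h import *
a,b,c_,w=load("w13"),load("w14"),load("w15"),load("w12")
c=lambda X,Y,x0,y0,k:(x0+(X+.5)/k-.5,y0+(Y+.5)/k-.5)
A=lambda *p:(a,*c(*p,220,105,7));B=lambda *p:(b,*c(*p,210,175,5.5));C=lambda *p:(c_,*c(*p,195,200,4.5))
P={}
for n,L in{"Lin":[A(203,118),B(183,104),C(158,104)],"Rin":[A(580,155),B(547,106),C(595,106)],"Lo":[A(140,100),B(120,90),C(92,84)],"Ro":[A(652,152),B(606,90),C(660,87)]}.items():
    r,e=tri(L);P[n]=r;print(n,r.round(4),*e); r,e=tri(L[1:]); print("   ",r.round(4))
r,e=tri([(w,*c(196,252,220,0,3)),(a,*c(194,173,210,0,2.7)),(b,275,120),(c_,278,115)]); print("piv",r.round(4),*e)
```

```text
Lin [ 0.5077 -0.2266  0.0569] [0.84 0.13] [-1.08  0.1 ] [ 0.01 -0.18]
    [ 0.5084 -0.2275  0.0603]
Rin [ 0.504  -0.2644  0.0582] [-0.43  0.1 ] [ 0.06 -0.13] [ 0.69 -0.05]
    [ 0.5036 -0.2644  0.0568]
Lo [ 0.5094 -0.2201  0.0541] [1.14 0.38] [-0.74 -0.08] [-1.09 -0.26]
    [ 0.5094 -0.2206  0.0546]
Ro [ 0.5043 -0.2713  0.0545] [-1.66  0.29] [ 0.65 -0.02] [ 2.08 -0.66]
    [ 0.5041 -0.2707  0.054 ]
piv [ 0.5454 -0.2494  0.0588] [0.13 0.14] [-0.25 -0.12] [-0.05 -0.19] [0.2  0.13]
```

```bash
python3 -m crank '[[0.03,-0.02,0,0,-2],[0.03,-0.05,0,0,-6],[0.03,-0.085,0,0,-10],[0.03,-0.12,0,0,-14],[0.03,-0.155,0.001,0,-18],[0.03,-0.19,0.001,0,-22],[0.03,-0.22,0.001,0,-26],[0.03,-0.237,0.001,0,-28]]' 35
python3 -m crank '[[0.03,-0.005,0,0,-0.4],[0.03,-0.005,0,0,-0.4],[0.03,-0.005,0,0,-0.4],[0.03,-0.005,0,0,-0.4]]'
python3 - <<'E'
from h import *
d=snap("wrist","w18"); T=tool();print(T.round(4),state()["opening"]*88.1, np.linalg.inv(T)@[.4984,-.0026,.1,1],np.degrees(np.arctan2(T[1,0],T[0,0])))
snap("scene","s18"); crop("s18",240,120,370,240,5,"s18a");snap("top","t18"); crop("t18",210,160,310,260,6,"t18a")
E
```

```text
time_s: 17.3
eef_pos: [0.4983, -0.004, 0.1891]
ee_rot: [-0.0, 0.832, -0.555, -0.001]
contact_force: [-0.5, 0.2, -1.6]
opening: 0.415
time_s: 17.7
eef_pos: [0.4965, -0.0045, 0.19]
ee_rot: [0.001, 0.831, -0.556, 0.0]
contact_force: [-0.7, -0.2, -2.1]
opening: 0.418
[[ 3.821e-01 -9.241e-01 -3.000e-04  4.966e-01]
 [-9.241e-01 -3.821e-01 -1.000e-03 -4.400e-03]
 [ 8.000e-04  7.000e-04 -1.000e+00  1.901e-01]
 [ 0.000e+00  0.000e+00  0.000e+00  1.000e+00]] 37.309454564543415 [-0.00100564 -0.00238677  0.09009474  1.        ] -67.53807923834334
```

View pics/s18a.png

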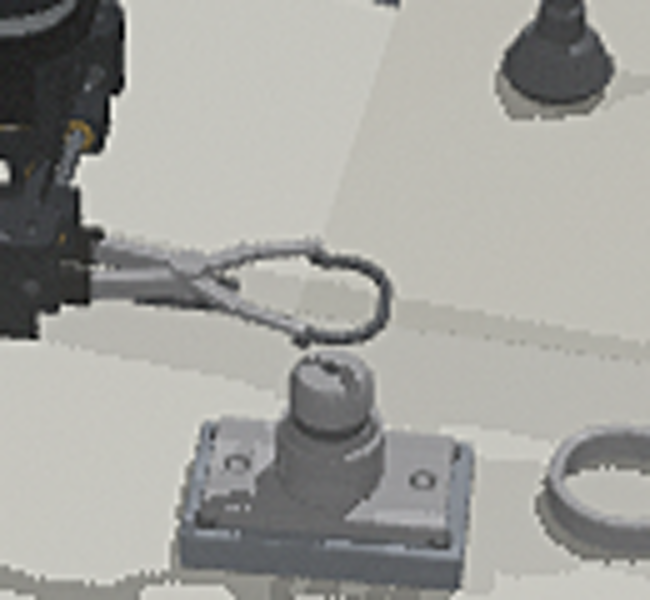

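View pics/t18a.png

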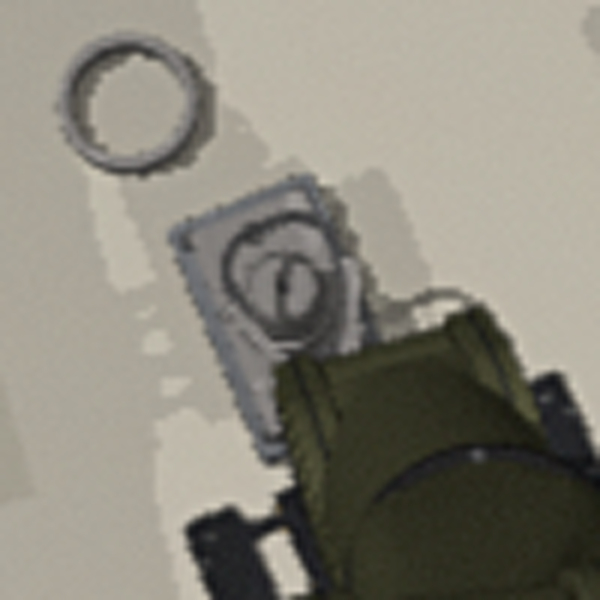

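View pics/w18.png

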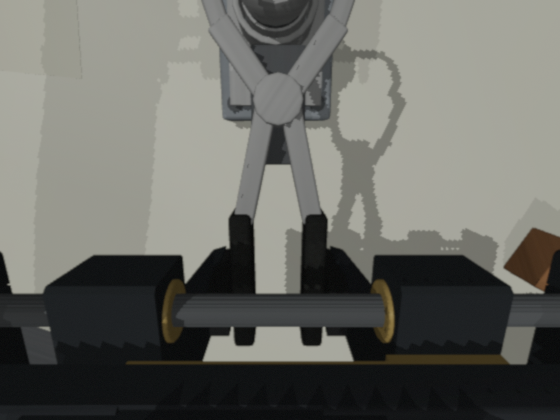

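Run:
```python
from h import *
T=tool(); s=load("s18"); t=load("t18")
p=lambda y,x,z:(T@[x,y,z,1])[:3]
clip=p(-.1403,0,.0472); print("clip",clip, "stub est", [.6262+.0019*.924,.0506+.0019*.382])
for nm,d in(("s18",s),("t18",t)):
    im=cv2.resize(cv2.imread(f"pics/{nm}.png"),None,fx=4,fy=4,interpolation=cv2.INTER_CUBIC)
    for a in range(0,360,30):
        q=p(-.1403-.023*np.cos(np.radians(a)),.023*np.sin(np.radians(a)),.0472)
        u,v=proj(d,q); cv2.circle(im,(int(4*u+2),int(4*v+2)),2,(0,0,255),-1)
        c=[.6280,.0513]; u,v=proj(d,[c[0]+.016*np.cos(np.radians(a)),c[1]+.016*np.sin(np.radians(a)),.098]); cv2.circle(im,(int(4*u+2),int(4*v+2)),2,(0,255,0),-1)
    u,v=proj(d,clip); u,v=int(4*u),int(4*v); cv2.imwrite(f"pics/{nm}o.png",cv2.resize(im[v-130:v+170,u-150:u+150],None,fx=2,fy=2))
```

```text
clip [0.62634818 0.04984409 0.14299068] stub est [0.6279556, 0.0513258]
```

View pics/s18o.png

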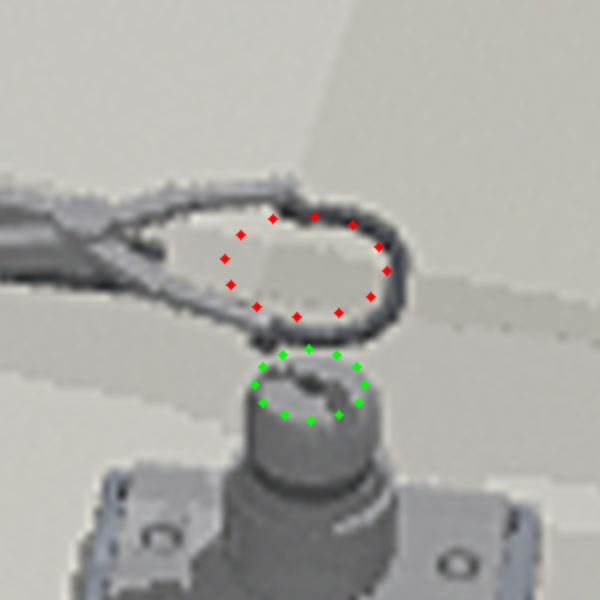

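View pics/t18o.png

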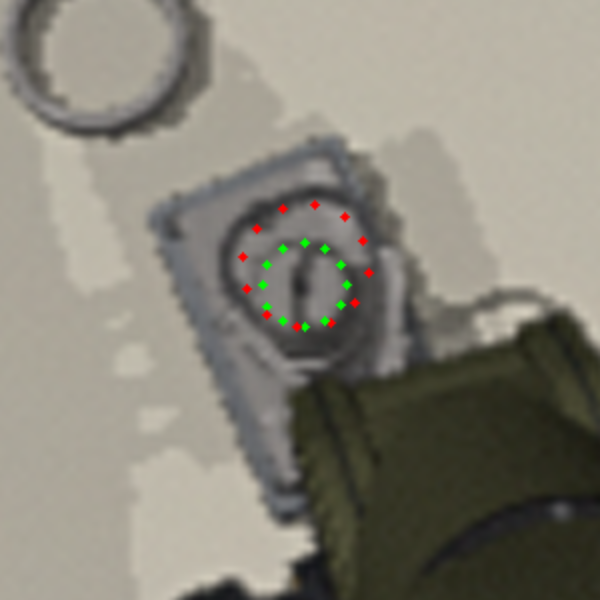

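Run:
```python
from h import *
T=tool(); d=load("s18"); print(T[:3,3])
p=lambda y,x,z:(T@[x,y,z,1])[:3]
k=14; x0,y0=285,162
im=cv2.resize(cv2.imread("pics/s18.png")[y0:y0+42,x0-8:x0+46],None,fx=k,fy=k,interpolation=cv2.INTER_CUBIC)
def dot(q,c):
    u,v=proj(d,q); cv2.circle(im,(int((u-x0+8+.5)*k),int((v-y0+.5)*k)),2,c,-1)
for a in range(0,360,20):
    ca,sa=np.cos(np.radians(a)),np.sin(np.radians(a))
    dot(p(-.1403-.023*ca,.023*sa,.0472),(0,0,255)); dot(p(-.1403-.023*ca,.023*sa,.0497),(255,0,0))
    for r,z in((.016,.098),(.020,.092),(.020,.078)): dot([.6280+r*ca,.0513+r*sa,z],(0,255,0))
cv2.imwrite("pics/s18z.png",im)
```

```text
[ 0.49673218 -0.00383926  0.19021058]
```

View pics/s18z.png

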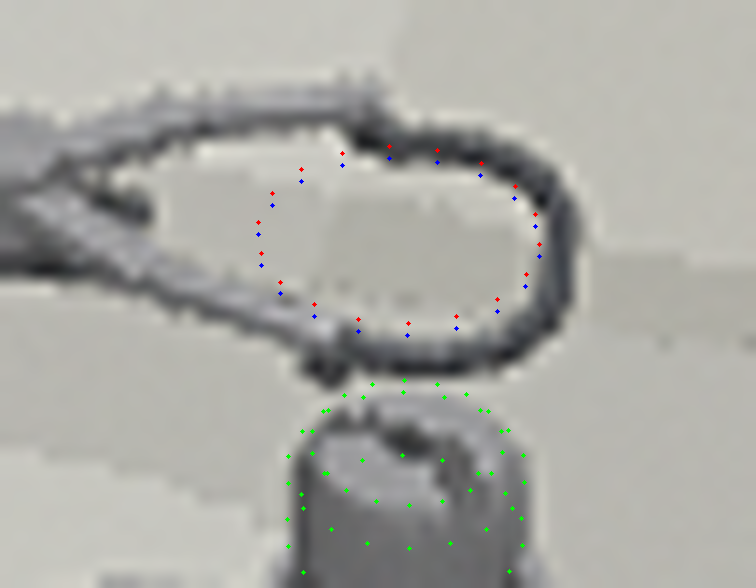

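```bash
python3 -m crank '[[0.03,-0.0005,-0.002,0,0],[0.03,-0.0005,-0.002,0,0],[0.03,-0.0005,-0.002,0,0],[0.03,-0.0005,-0.002,0,0]]'
python3 - <<'E'
from h import *
d=snap("wrist","w19"); T=tool(); print(T[:3,3],np.linalg.inv(T)@[.4984,-.0026,.1,1],np.degrees(np.arctan2(T[1,0],T[0,0]))); crop("w19",200,0,360,130,5,"w19a")
d=snap("top","t19"); k=10;x0,y0=235,185
im=cv2.resize(cv2.imread("pics/t19.png")[y0:y0+50,x0:x0+60],None,fx=k,fy=k,interpolation=cv2.INTER_CUBIC)
p=lambda y,x,z:(T@[x,y,z,1])[:3]
def dot(q,c):
    u,v=proj(d,q); cv2.circle(im,(int((u-x0+.5)*k),int((v-y0+.5)*k)),2,c,-1)
for a in range(0,360,20):
    ca,sa=np.cos(np.radians(a)),np.sin(np.radians(a))
    dot(p(-.1403-.023*ca,.023*sa,.0497),(0,0,255))
    for r,z in((.016,.098),): dot([.6280+r*ca,.0513+r*sa,z],(0,255,0))
cv2.imwrite("pics/t19z.png",im)
E
```

```text
time_s: 18.25
eef_pos: [0.4984, -0.0016, 0.1902]
ee_rot: [0.0, 0.832, -0.555, 0.0]
contact_force: [0.6, 0.1, -1.9]
opening: 0.418
[ 0.49837153 -0.00162168  0.19021194] [9.05308579e-04 3.44983853e-04 9.02120455e-02 1.00000000e+00] -67.38522797095135
```

View pics/w19a.png

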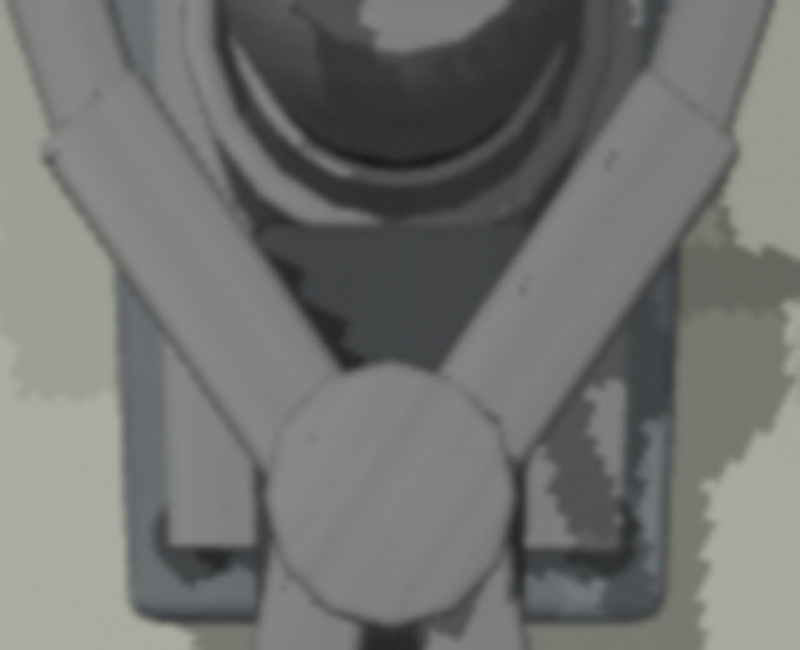

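View pics/t19z.png

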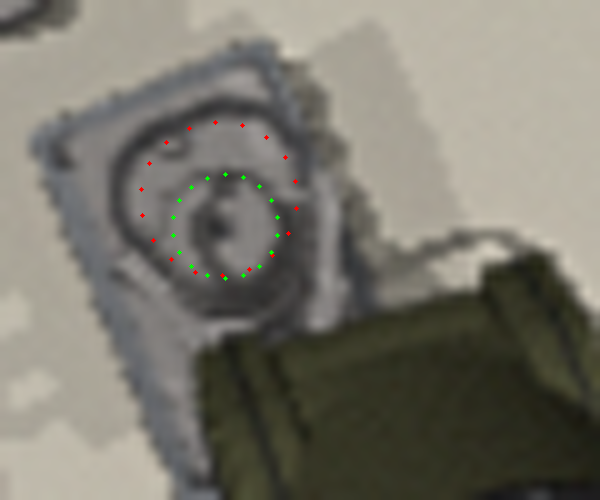

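Run:
```python
from h import *
d=load("w19"); T=tool(); z=.1902; print(T[:3,3])
a=lambda X,Y,zt:tpt(d,T,X,Y,200,0,5,zt)
print("blk edge",a(396,618,z-.024)-[0,68],"plate",a(397,547,z-.034)-[0,58],"pivot@.0342",a(393,493,.0342),a(393,493,.0365),"stub wall rim collar top near",a(397,222,z-.064)-[0,26], "collar inner",a(397,180,z-.064)-[0,22])
print("collar outer sides", a(160,0,z-.064),a(630,0,z-.064))
```

```text
[ 0.49836587 -0.00160541  0.19022436]
blk edge [  -1.12 -139.98] plate [  -1.03 -139.65] pivot@.0342 [ -1.82 -76.42] [ -1.82 -76.65] stub wall rim collar top near [  -1.21 -142.97] collar inner [  -1.22 -143.56]
collar outer sides [ -29.16 -140.55] [  26.18 -140.58]
```

```bash
python3 -m crank '[[0.03,0.0009,0.0005,0.01,0],[0.03,0.0009,0.0005,0.02,0],[0.03,0.0009,0.0005,0.03,0],[0.03,0.0009,0.0005,0.034,0],[0.03,0.0009,0.0005,0.034,0],[0.03,0.0009,0.0005,0.034,0]]'
cat > look.py <<'E'
from h import *
import sys
n=sys.argv[1]
T=tool(); S=state(); L=np.linalg.inv(T)@[.4984,-.0026,.1,1]; print(T[:3,3],(L[:2]*1000).round(2),np.degrees(np.arctan2(T[1,0],T[0,0])).round(2),S["contact_force"].round(1),S["torque"].round(2))
p=lambda y,x,z:(T@[x,y,z,1])[:3]
out=[]
for cam in("scene","top"):
    d=snap(cam,cam[0]+n); k=12
    c=proj(d,[.628,.0513,.085]); x0,y0=int(c[0])-20,int(c[1])-22
    im=cv2.resize(cv2.imread(f"pics/{cam[0]}{n}.png")[y0:y0+46,x0:x0+33],None,fx=k,fy=k,interpolation=cv2.INTER_CUBIC)
    def dot(q,c):
        u,v=proj(d,q); cv2.circle(im,(int((u-x0+.5)*k),int((v-y0+.5)*k)),1,c,-1)
    for a in range(0,360,15):
        ca,sa=np.cos(np.radians(a)),np.sin(np.radians(a))
        dot(p(-.1403-.023*ca,.023*sa,.0497),(0,0,255)); dot([.6280+.016*ca,.0513+.016*sa,.098],(0,255,0))
    out.append(im)
cv2.imwrite(f"pics/l{n}.png",np.hstack(out))
E
python3 look.py 20
```

```text
time_s: 18.95
eef_pos: [0.4983, -0.0026, 0.1561]
ee_rot: [0.0, 0.832, -0.555, -0.0]
contact_force: [-0.6, 0.6, -2.3]
opening: 0.422
[ 0.49829    -0.00256281  0.15607074] [ 0.07 -0.1 ] -67.37 [-0.6  0.6 -2.3] [-0.1   0.08 -0.03]
```

View pics/l20.png

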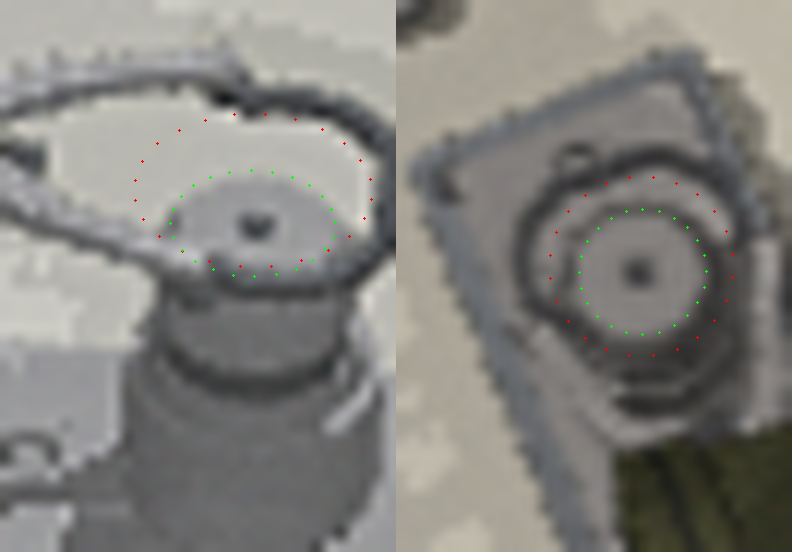

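```bash
python3 -m crank '[[0.03,0,0,0.006,0],[0.03,0,0,0.012,0],[0.03,0,0,0.018,0],[0.03,0,0,0.02,0],[0.03,0,0,0.02,0],[0.03,0,0,0.02,0]]' ; python3 look.py 21
```

```text
time_s: 19.65
eef_pos: [0.4983, -0.0026, 0.1361]
ee_rot: [0.0, 0.832, -0.555, -0.0]
contact_force: [-0.1, -0.2, -1.8]
opening: 0.421
[ 0.49828332 -0.00260731  0.13614386] [ 0.04 -0.11] -67.38 [-0.1 -0.2 -1.8] [-0.05  0.07  0.01]
```

View pics/l21.png

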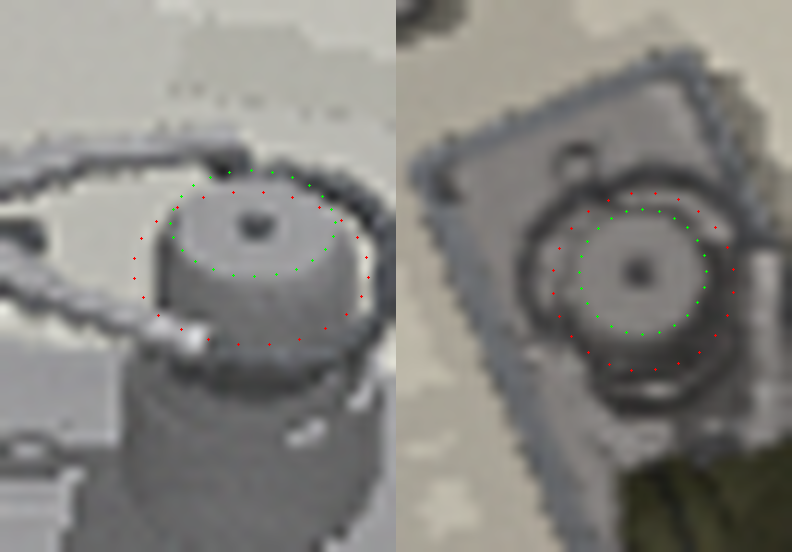

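```bash
python3 -m crank '[[0.03,0,0,0.004,0],[0.03,0,0,0.008,0],[0.03,0,0,0.012,0],[0.03,0,0,0.013,0],[0.03,0,0,0.013,0],[0.03,0,0,0.013,0]]' ; python3 look.py 22
python3 - <<'E'
from h import *
snap("wrist","w22")
E
```

```text
time_s: 20.35
eef_pos: [0.4983, -0.0026, 0.1232]
ee_rot: [0.0, 0.832, -0.555, 0.0]
contact_force: [0.6, -0.4, -2.4]
opening: 0.42
[ 0.49827545 -0.00262768  0.12317661] [ 0.02 -0.13] -67.38 [ 0.6 -0.4 -2.4] [-0.09  0.07 -0.03]
```

View pics/l22.png

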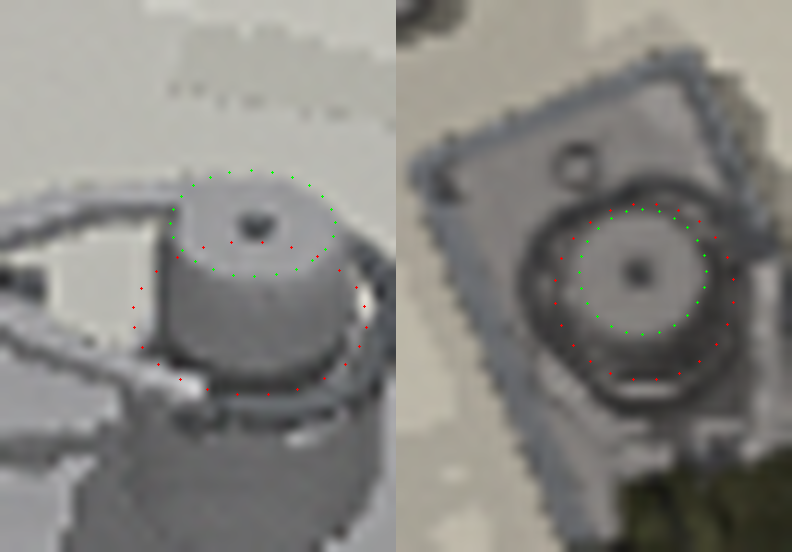

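View pics/w22.png

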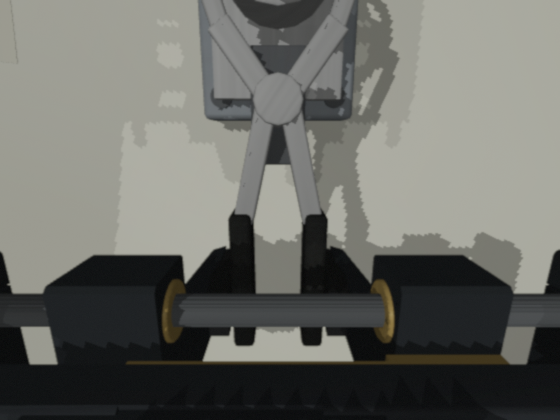

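Run:
```python
from h import *
d=load("s22"); crop("s22",283,168,50 and 330,214,15,"s22z")
c=np.array([.6280,.0513]); dirn=d["T"][:2,3]-c; dirn/=np.linalg.norm(dirn)
f=lambda r,z,k=15: ((proj(d,[*(c+r*dirn),z])-[283,168]+.5)*k).round(0)
for n,r,z in[("stubtop",0,.098),("top near rim",.016,.098),("lip",.020,.078),("groove bottom edge",.020,.069),("collar top in",.022,.064),("collar out",.026,.064),("ring in top .0735",.0235,.0755),("ring out bot",.0265,.0715),("ring in top .0715",.0235,.0735),("ring out bot",.0265,.0695)]: print(n,f(r,z))
```

```text
stubtop [346. 384.]
top near rim [345. 451.]
lip [342. 565.]
groove bottom edge [341. 608.]
collar top in [340. 640.]
collar out [340. 658.]
ring in top .0735 [341. 592.]
ring out bot [341. 624.]
ring in top .0715 [341. 602.]
ring out bot [340. 634.]
```

View pics/s22z.png

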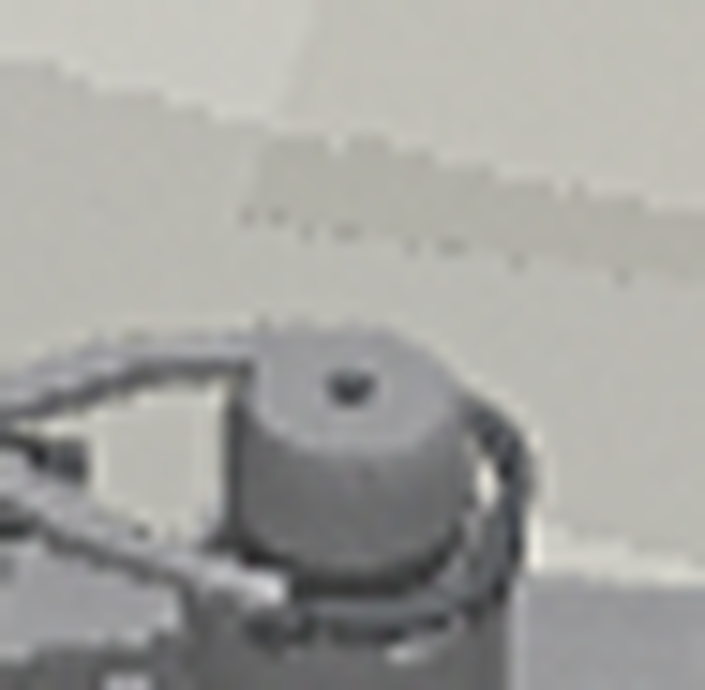

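```bash
python3 -m crank '[[0.03,0,0,-0.0007,0],[0.03,0,0,-0.0007,0],[0.03,0,0,-0.0007,0],[0.03,0,0,-0.0007,0]]' ; python3 look.py 23; python3 -c "
from h import *
crop('s23',283,168,330,214,15,'s23z')"
```

```text
time_s: 20.9
eef_pos: [0.4983, -0.0026, 0.124]
ee_rot: [-0.0, 0.832, -0.555, 0.0]
contact_force: [0.5, -0.8, -1.7]
opening: 0.419
[ 0.49831482 -0.00261425  0.12396388] [ 0.02 -0.08] -67.38 [ 0.5 -0.8 -1.7] [-0.03  0.05 -0.03]
```

View pics/s23z.png

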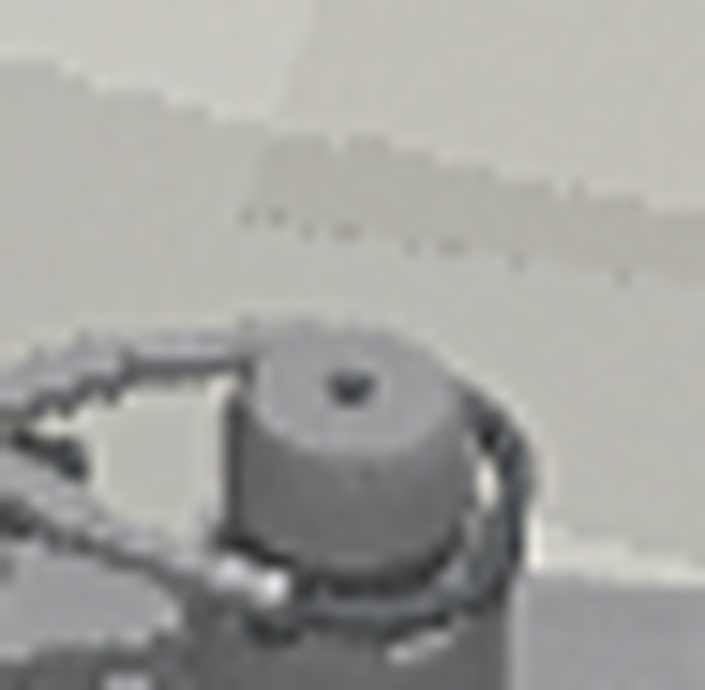

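The ring's near edge now sits at v≈597–632 in this crop. That matches the 596–628 expected at groove height, and there is a gap to the stub all round.

```bash
python3 -c "
from station import order
print(order.finish_job())"
```

```text
the job is handed in; nothing more can be done
None
```

The retainer is seated and the spread ring is held round the stub at the groove. I handed the job in at about 21 s of the 64 s allowed; no verdict was reported.

**Retainer:** I gripped it by the collar, lined it up with the stub and pins using the wrist camera, and lowered it. The measured force changed from carrying its weight to a light upward push at the expected seated height. After I let go, both pins showed in their holes and the plate lay flat on the block.

**Ring:** I gripped the pliers at 35–38 N and squeezed them to the stop. The ring was spread before it reached the stub, and I lowered it over with no contact force beyond the pliers' weight (about 2 N).

**Last checks:**
- **Height:** the scene camera puts the ring at about 73 mm, against 73.5 mm for the groove, to roughly 1 mm. My first estimate, from the pliers on the rest, put the ring about 2.5 mm higher relative to the gripper. I used the scene camera's value instead, then raised the ring 0.7 mm after a last look.
- **Centring:** it looks centred to about 1 mm, against 3 mm of clearance. Estimates along the pliers' axis from different features disagreed by 1–3 mm; I used the value the scene view supported.
- **Grip:** the pliers slid about 5 mm forward in the fingers while closing, which I allowed for. The gripper read about 37 mm across the handles instead of the stated 40 mm. They looked parallel and held steady, so I took them as fully squeezed.

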